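Lock the bollard plate with a spring-loaded quarter-turn screw

TASK

Lock the twin bollard to its demonstration board: take the flat-bladed driver (square handle) out of the tool block, feel for the slot of the lock screw with a light touch (under 10 N, never shoving the screw down by its bare face), and once the blade has dropped in push the spring-loaded screw down gently (15 N or so) and keep it down while you turn it clockwise as far as it goes without wrenching it, then ease off so that it latches flush with its housing. Stand the driver back upright in the hole it came from; turn the screw only with the driver, never with the fingers, and leave all the other hardware where it is.

Things in the scene. Friction and masses are not known exactly. Their poses are not given: they have to be found in the camera images.
- board: Fixed wooden board 130 x 220 x 22 mm. Origin: centre of its underside on the table, z up. At its y = +58 mm a twin steel bollard (posts at x = +-22 mm, tops 92 mm above the table, plate 70 x 105 mm); at y = -50 mm a steel housing 62 x 62 mm, top 40 mm above the table, whose 27 mm bore holds the lock screw. Nothing fixed within 75 mm of the screw's axis is higher than 43 mm.
- lock: Steel lock screw, round head 24 mm across. Origin: centre of its top face, 43 mm above the table at the start, 3 mm proud. Rises and sinks with the screw but does NOT turn with it (axes as board). Slot right across the head, 4.5 mm wide, 5 mm deep. Slot direction is not measured: at the start 0.20 to 0.75 rad counter-clockwise (from above) of this x axis. Turning takes 0.05 to 0.2 N m; over 0.4 N m is wrenching.
- housing_top (a point): Fixed point on the screw's axis at the housing's top face, 40 mm high. The screw's spring: 4.5 N at first movement, then 1.5 N per mm, hard bottom at 8 mm. Not pushed, the screw is blocked with the slot at about +0.1 rad. Pushed 6.5 to 8 mm down (14 to 17 N) it turns clockwise to a hard stop at -0.85 rad. Released with the slot past -0.55 rad it rises only to flush with the housing (latched, 3 mm down).
- driver_tip (a point): Flat driver: middle of the blade's end edge. x along the blade's width (14 mm), y through its thickness (3 mm), z up to the handle. Blade 9 mm long, then round shank 10 mm across; the handle's shoulder is 45 mm above the tip. It stands in one of the block's holes, tip 10 mm above the table, hanging by the shoulder on the block's top.
- driver_mid (a point): The same driver's handle, its grasp centre 70 mm from the tip: grey square handle 26 x 26 mm, sides parallel to the blade's x and y, from 45 to 95 mm above the tip, with a round 4 mm black cap on top (total length 99 mm, 110 g). z points from tip to handle.
- block: Dark wooden tool block 70 x 210 x 55 mm (x, y, z), fixed. Origin: centre of its underside. Three round holes of 17 mm, 50 mm deep, at y = -70, 0, +70 mm on its middle line; which tool stands in which hole varies.
- spike: Marlinspike with a round waisted wooden handle 24 mm across, 85 mm long, in the block; bystander. Origin at its lower tip.
- punch: Dark steel punch with a round 17 mm grip, 77 mm long, in the block; bystander. Origin at its lower tip.
- shackle_big: Bow shackle about 80 x 70 x 20 mm, lying on the table; bystander.
- shackle_small: Smaller bow shackle, about 60 x 50 mm, lying; bystander.
- clip_a: Wire-rope clip 34 x 16 x 28 mm standing on the wooden board near a corner; bystander.
- clip_b: Wire-rope clip like it, on the table; bystander.
- clip_c: Wire-rope clip like it, on the table near the robot; bystander.
- cleat: Steel horn cleat 120 x 22 x 36 mm on the table; bystander.

How it is judged:
On the way:
1. the driver's blade is seated in the slot and the screw is pushed at least 5 mm down (z of lock in the frame of board below 0.038 m and z of driver_tip in the frame of lock below -0.0035 m and horizontal distance between driver_tip and lock below 0.006 m), for 0.1 s.
At the end, for the whole second after the job is handed in: The lock screw stays latched by itself, its head 1.8 to 4 mm below its starting height (flush with the housing), and the driver stands upright (within 0.1 rad) in the hole it came from, its tip within 8 mm of where it started (z of lock in the frame of board between 0.039 and 0.0412 m and distance of driver_tip from where it was at the start of the episode below 0.008 m and angle between driver_mid's own z axis and vertical below 0.1 rad); the robot touches nothing.
It fails at once if the screw is shoved down more than 5.5 mm with the blade not in the slot (z of lock in the frame of board below 0.0375 m and z of driver_tip in the frame of lock between -0.0025 and 0.004 m and horizontal distance between driver_tip and lock below 0.015 m).
It fails at once if the lock screw is pressed or wrenched with more than 70 N (all its contact forces together) (contact force between lock and anything else above 70 N).
It fails at once if the fingers touch the lock screw (contact force between lock and the fingers above 0.5 N).
It fails at once if a bystander is moved more than 20 mm (distance of any of spike, punch, shackle_big, shackle_small, clip_a, clip_b, clip_c, cleat from where it was at the start of the episode above 0.02 m).
It also fails if it takes over 67 s, if anything falls off the work surface, if the arm or the gripper's body presses on something with over 40 N, if the wrist force passes 120 N, or if a joint passes its speed limit or range.

ROBOT

A 7-joint arm with a two-finger parallel gripper is mounted at the origin on the work surface. World frame = base frame: x ahead of the robot, y to its left, z up, the work surface at z = 0. Lengths are in m, angles in rad, forces in N, time in s.
With the tool pointing down it reaches from about 0.35 to 0.9 m from the base axis. Payload 8.1 kg.
Tool frame: the origin (TCP) lies on the centre line of the jaws, within the pads' length; the fingertips stand 22 mm ahead of it and the grasp point (between the pads) lies 3 mm ahead of it (arm.finger_overhang is the distance from the TCP to the fingertips, in m); z points along the fingers, y is the direction in which the jaws open and shut (so a half turn about z gives the same grasp; the last joint's range is limited). The gripper opens to 92 mm and grips with 3 to 60 N. Pads are 19 mm wide; open, the fingers measure 130 mm over their backs; the gripper's body (75 mm by 190 mm) begins 47 mm behind the grasp point.
Start: joints at [1.229, 0.434, 0.025, 1.573, -0.012, 1.134, -0.075], TCP at [0.148, -0.607, 0.249] pointing down, gripper open.
Joint ranges: [-2.62, 2.62], [-0.44, 2.09], [-1.27, 1.32], [0.08, 2.57], [-1.32, 4.46], [0.12, 2], [-2.74, 2.74]. Speed limits (rad/s): [2.22, 2.22, 3.01, 3.01, 3.14, 3.14, 3.14].

INTERFACE

Orientations are given as a rotation vector (axis times angle).
In Python, from cell import arm gives the robot as it stands. The module is installed in compiled form; this text tells all that it offers.
- The arm moves only by the tool step_arm, never from a script. Its argument "plan" is a list of rows, each an object of numbers: "wx", "wy", "wz": the turn, a rotation vector about the tool's x, y, z in units of 6 degrees (1.0 is 6 degrees); "tx", "ty", "tz": the shift along the tool's x, y, z in cm; "hand": the opening, from 0 (shut) to 1 (fully open). A call has exactly 10 rows; each row shifts and turns the commanded pose from where the row before left it, along the tool's axes as they then stand; what a row does not reach is not made up. A row lasts 1/12 s, in which the tool goes at most 41.7 mm and 7.16 degrees, less where a joint would pass 70% of its speed; a pose out of reach is approached as far as the arm can. A call is refused whole if a number of a shift passes 4.17 or a number of a turn 1, either way. A call with a gripper value outside its range is refused whole. The fingers move at their own pace and stop on an object; "force" is the grip in N (left out, the last holds). Time passes only in rows, so rows that do not move let the fingers close, or fill a call up. It gives the time, the measured TCP pose, the force and the opening at its end, in the units of the state.
- arm.observe(): the state, without advancing time (a new reading comes with each control period).
- arm.get_image(name): name is "scene" or "top" or "wrist"; returns (picture, depth): 480x640x3 uint8, red, green, blue; 480x640 float32, m along the optical axis (not along the pixel's ray), 0 where there is no reading.
- arm.calibration(name): a dict with "mtx" (3x3 intrinsics, pixels), "R" (3x3) and "t" (3): a world point X has camera coordinates R X + t. Camera axes: x right, y down, z forward; pixel columns grow to the right and rows downward; lengths in m; the calibration is good to about 2 mm. A picture is of the moment at which its call begins: read the wrist's pose just before it. calibration takes no time and is no camera call; for the wrist camera it gives the pose at the moment of the call.
- arm.sign_off(): hands the job in, once; it reports no verdict.
The state is a dict: "clock": time; "joints": joint angles; "dq": joint speeds; "joint_efforts": joint torques, N m; "position": TCP position; "ee_rot": TCP orientation; "force": force on the tool from outside, world axes, zero at the start; "ft_torque": the same for the moment, N m; "width": opening from 0.0 (shut) to 1.0 (fully open).
Only numpy, scipy, OpenCV 4.12 (cv2) and the standard library are available. Lean on these libraries where they do the work, as an engineer would, in place of code of your own. Each camera call takes 0.05 s, during which the arm holds its last target.

## Working session

There is one attempt and no reset: what is moved stays moved. The work goes in short steps, Python scripts to look and compute and a tool call to move; the robot and the scene stay as the last step left them, time stands still between calls to the robot, and variables do not carry over. Pictures are saved under pics/ and viewed, and the job is handed in when it is done.

Besides the shell and the picture viewer there is one more tool, called after "Call:" in YAML: its name, and indented under it one key for each argument. step_arm: Moves the arm, as the interface text tells. Its arguments: {"type":"object","properties":{"plan":{"type":"array"},"force":{"type":"number"}},"required":["plan"]}

```bash
mkdir -p pics; ls; cat > h.py <<'E'
import numpy as np, cv2
from cell import arm
from scipy.spatial.transform import Rotation as Ro
def snap(name,fn):
    c=arm.calibration(name); im,d=arm.get_image(name)
    cv2.imwrite(f'pics/{fn}.png',im[:,:,::-1]); np.savez(f'pics/{fn}.npz',im=im,d=d,K=np.array(c['mtx']),R=np.array(c['R']),t=np.array(c['t']))
def load(fn): return np.load(f'pics/{fn}.npz')
def px2w(f,u,v,d=None):
    d=f['d'][int(v),int(u)] if d is None else d
    p=np.linalg.inv(f['K'])@[u,v,1]*d
    return f['R'].T@(p-f['t'])
def atz(f,u,v,z):
    r=f['R'].T@(np.linalg.inv(f['K'])@[u,v,1]); o=-f['R'].T@f['t']
    return o+r*(z-o[2])/r[2]
def proj(f,X):
    p=f['K']@(f['R']@np.array(X)+f['t']); return p[:2]/p[2]
E
python3 - <<'E'
from h import *
for n in ['scene','top','wrist']: snap(n,n+'0')
s=arm.observe(); print(s)
for n in ['scene','top','wrist']:
    f=load(n+'0'); print(n,-f['R'].T@f['t'],f['R'][2],f['K'][0,0])
E
```

```text
pics
{'clock': 0.15, 'joints': array([ 1.22939962,  0.43507007,  0.02497374,  1.57382752, -0.01159304,
        1.13404556, -0.07509754]), 'dq': array([ 0.00089643, -0.00261507, -0.00104309, -0.00215955, -0.00081359,
        0.00059868, -0.00012482]), 'joint_efforts': array([ 9.13684062e-08, -6.68269944e+01,  9.85656939e-01, -3.14694786e+01,
       -6.03555911e-02,  3.93727503e-02,  7.53504514e-05]), 'position': array([ 0.14770701, -0.60693657,  0.24814425]), 'ee_rot': array([-3.11806840e+00, -3.73973048e-01,  4.05849453e-04]), 'force': array([ 0.08679698, -0.77233652,  0.327925  ]), 'ft_torque': array([ 0.00103404, -0.02608347, -0.02037463]), 'width': 0.997901965572447}
scene [ 1.05664355 -0.47821703  0.69062183] [-0.5351564   0.5264711  -0.66063289] 531.6260310756627
top [0.41748098 0.0236044  1.01831179] [ 0.17721941 -0.007982   -0.984139  ] 482.5559589631935
wrist [ 0.21773347 -0.59095682  0.38306956] [-0.25922546 -0.06177382 -0.96383928] 391.5965802790304
```

View pics/scene0.png

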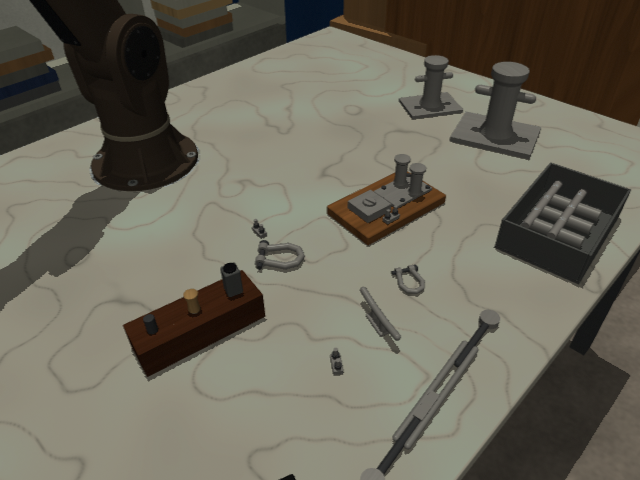

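View pics/top0.png

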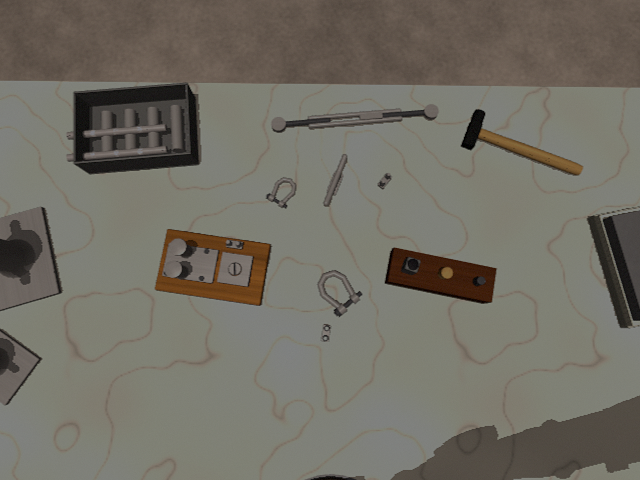

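View pics/wrist0.png

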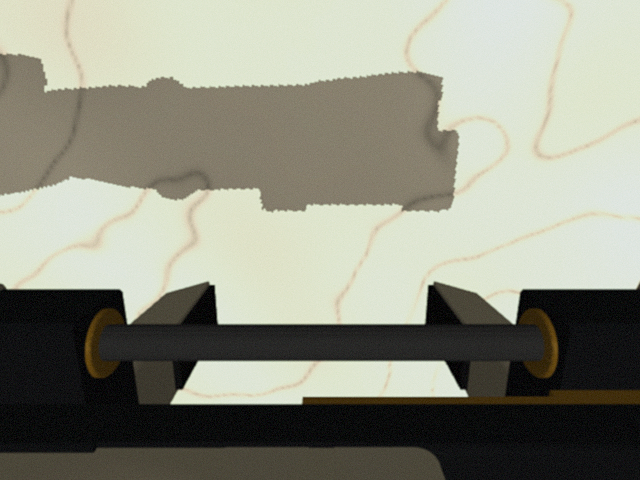

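The top view shows the driver (square grey, black cap) at about (412,265) in the block, the spike at (446,272), the punch at (479,281) and the lock screw at (235,269). I'll zoom in and measure.

```bash
python3 - <<'E'
from h import *
f=load('top0'); im=f['im'][:,:,::-1]
a=cv2.resize(im[225:310,375:505],None,fx=6,fy=6,interpolation=cv2.INTER_CUBIC)
b=cv2.resize(im[220:310,150:280],None,fx=6,fy=6,interpolation=cv2.INTER_CUBIC)
cv2.imwrite('pics/ca.png',a);cv2.imwrite('pics/cb.png',b)
for u,v in [(412,265),(446,272),(479,281),(235,269),(178,247),(177,268),(222,268),(360,300)]:
    print(u,v,px2w(f,u,v))
g=load('scene0')
for u,v in [(231,268),(191,296),(151,318),(370,203)]: print(u,v,px2w(g,u,v))
print(atz(f,235,269,.043), atz(f,412,264.5,.109))
E
```

```text
412 265 [ 0.53122389 -0.15128705  0.1082574 ]
446 272 [ 0.51959868 -0.21857403  0.09671858]
479 281 [ 0.50395416 -0.28564416  0.08350612]
235 269 [0.52904787 0.19637617 0.03967768]
178 247 [0.56497635 0.29879995 0.09307555]
177 268 [0.52408715 0.2982312  0.09326448]
222 268 [0.53076634 0.22261088 0.04087859]
360 300 [ 0.47000536 -0.06072815  0.00191047]
231 268 [ 0.53646571 -0.15260442  0.10805643]
191 296 [ 0.52531304 -0.22432425  0.09170255]
151 318 [ 0.50863747 -0.28751599  0.08063497]
370 203 [0.53434802 0.1926461  0.04209512]
[0.52866911 0.19578964 0.043     ] [ 0.53208679 -0.15116956  0.109     ]
```

View pics/ca.png

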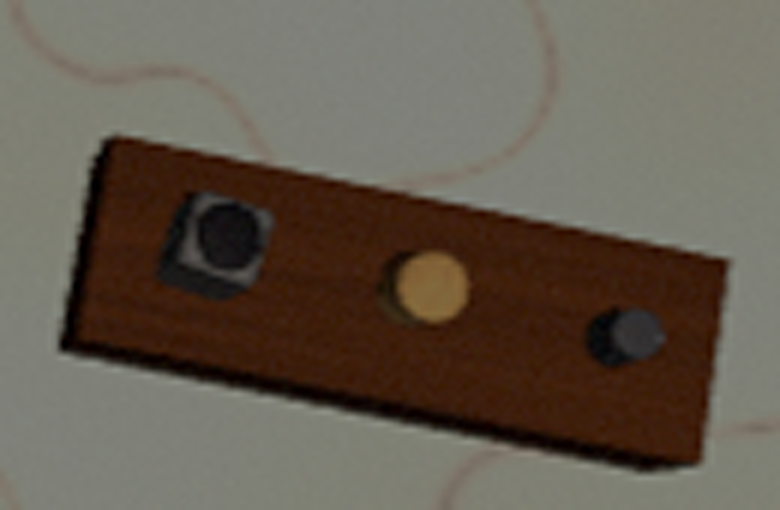

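View pics/cb.png

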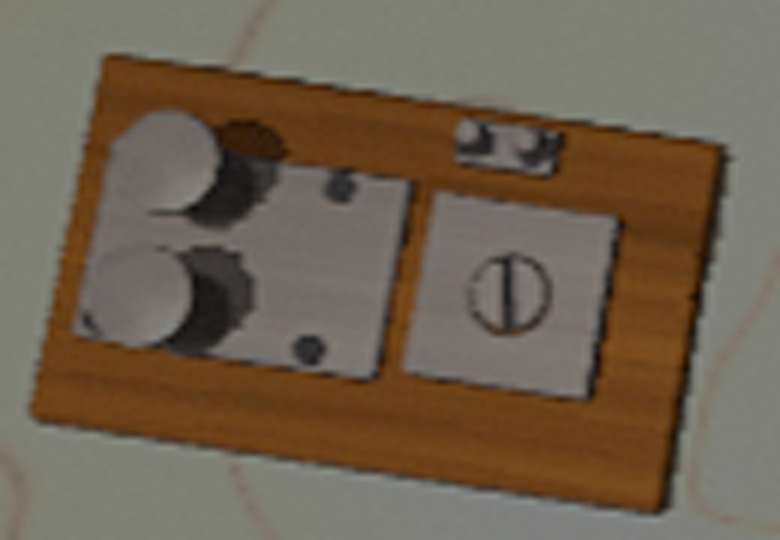

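Call:
step_arm:
  plan:
    - {"tx":3.3,"ty":-2.4,"hand":1}
    - {"tx":3.3,"ty":-2.4,"hand":1}
    - {"tx":3.3,"ty":-2.4,"hand":1}
    - {"tx":3.3,"ty":-2.4,"hand":1}
    - {"tx":3.3,"ty":-2.4,"hand":1}
    - {"tx":3.3,"ty":-2.4,"hand":1}
    - {"tx":3.3,"ty":-2.4,"hand":1}
    - {"tx":3.3,"ty":-2.4,"hand":1}
    - {"tx":3.3,"ty":-2.4,"hand":1}
    - {"tx":3.3,"ty":-2.4,"hand":1}

```text
invalid input at $.plan[0]: expected keys wx, wy, wz, tx, ty, tz, hand
```

Call:
step_arm:
  plan:
    - {"tx":3.3,"ty":-2.4,"hand":0.55}
    - {"tx":3.3,"ty":-2.4,"hand":0.55}
    - {"tx":2.3,"ty":-2.4,"hand":0.55}
    - {"tx":1.3,"ty":-1.4,"hand":0.55}
    - {"tx":0.5,"ty":-0.6,"hand":0.55}
    - {"wz":0.85,"hand":0.55}
    - {"wz":0.85,"hand":0.55}
    - {"wz":0.85,"hand":0.55}
    - {"wz":0.85,"hand":0.55}
    - {"wz":0.85,"hand":0.55}

```text
invalid input at $.plan[0]: expected keys wx, wy, wz, tx, ty, tz, hand
```

```bash
python3 - <<'E'
from h import *
snap('wrist','w1')
s=arm.observe(); print({k:np.round(s[k],4) for k in ['clock','joints','position','ee_rot','force','ft_torque','width']})
print(Ro.from_rotvec(s['ee_rot']).as_matrix().round(3))
E
```

```text
{'clock': np.float64(0.2), 'joints': array([ 1.2294,  0.435 ,  0.025 ,  1.5737, -0.0116,  1.134 , -0.0751]), 'position': array([ 0.1477, -0.607 ,  0.2483]), 'ee_rot': array([-3.1183e+00, -3.7400e-01,  3.0000e-04]), 'force': array([-0.4513,  0.2178,  0.3318]), 'ft_torque': array([ 0.0116,  0.0101, -0.05  ]), 'width': np.float64(1.0025)}
[[ 0.972  0.236 -0.   ]
 [ 0.236 -0.972  0.001]
 [-0.    -0.001 -1.   ]]
```

View pics/w1.png

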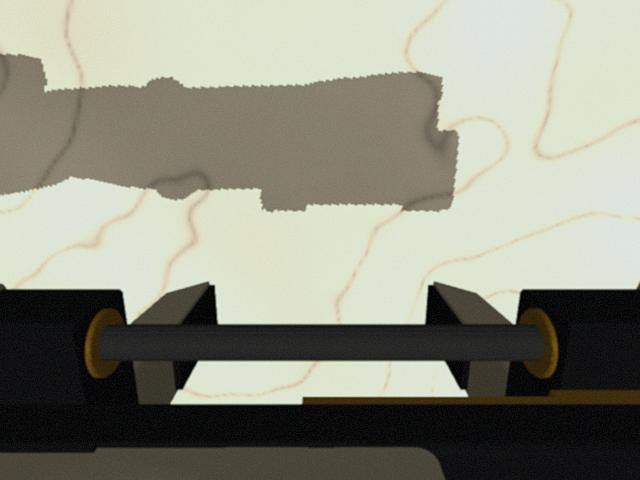

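All seven keys are needed in every row.

Call:
step_arm:
  plan:
    - {"wx":0,"wy":0,"wz":0,"tx":3.3,"ty":-2.4,"tz":0,"hand":1}
    - {"wx":0,"wy":0,"wz":0,"tx":3.3,"ty":-2.4,"tz":0,"hand":1}
    - {"wx":0,"wy":0,"wz":0,"tx":3.3,"ty":-2.4,"tz":0,"hand":1}
    - {"wx":0,"wy":0,"wz":0,"tx":3.3,"ty":-2.4,"tz":0,"hand":1}
    - {"wx":0,"wy":0,"wz":0,"tx":3.3,"ty":-2.4,"tz":0,"hand":1}
    - {"wx":0,"wy":0,"wz":0,"tx":3.3,"ty":-2.4,"tz":0,"hand":1}
    - {"wx":0,"wy":0,"wz":0,"tx":3.3,"ty":-2.4,"tz":0,"hand":1}
    - {"wx":0,"wy":0,"wz":0,"tx":3.3,"ty":-2.4,"tz":0,"hand":1}
    - {"wx":0,"wy":0,"wz":0,"tx":3.3,"ty":-2.4,"tz":0,"hand":1}
    - {"wx":0,"wy":0,"wz":0,"tx":3.3,"ty":-2.4,"tz":0,"hand":1}

```text
clock: 1.03
position: [0.4125, -0.2943, 0.2489]
ee_rot: [3.119, 0.374, 0.0]
force: [0.4, 0.0, -0.6]
width: 1.0
```

Call:
step_arm:
  plan:
    - {"wx":0,"wy":0,"wz":0,"tx":3.3,"ty":-2.4,"tz":0,"hand":0.55}
    - {"wx":0,"wy":0,"wz":0,"tx":3.3,"ty":-2.4,"tz":0,"hand":0.55}
    - {"wx":0,"wy":0,"wz":0,"tx":2.3,"ty":-2.4,"tz":0,"hand":0.55}
    - {"wx":0,"wy":0,"wz":0,"tx":1.3,"ty":-1.4,"tz":0,"hand":0.55}
    - {"wx":0,"wy":0,"wz":0,"tx":0.5,"ty":-0.6,"tz":0,"hand":0.55}
    - {"wx":0,"wy":0,"wz":0.85,"tx":0,"ty":0,"tz":0,"hand":0.55}
    - {"wx":0,"wy":0,"wz":0.85,"tx":0,"ty":0,"tz":0,"hand":0.55}
    - {"wx":0,"wy":0,"wz":0.85,"tx":0,"ty":0,"tz":0,"hand":0.55}
    - {"wx":0,"wy":0,"wz":0.85,"tx":0,"ty":0,"tz":0,"hand":0.55}
    - {"wx":0,"wy":0,"wz":0.85,"tx":0,"ty":0,"tz":0,"hand":0.55}

```text
clock: 1.87
position: [0.4932, -0.1826, 0.2486]
ee_rot: [3.123, -0.333, -0.001]
force: [0.1, -0.4, 0.9]
width: 0.549
```

```bash
cat >> h.py <<'E'
def st():
    s=arm.observe(); print({k:np.round(s[k],4).tolist() for k in ['clock','joints','position','ee_rot','force','ft_torque','width']})
    M=Ro.from_rotvec(s['ee_rot']).as_matrix(); print('yaw',np.arctan2(M[1,0],M[0,0]),'z',M[:,2]); return s,M
E
python3 - <<'E'
from h import *
snap('wrist','w1'); st()
E
```

```text
{'clock': 1.9167, 'joints': [0.3661, 0.2831, -0.1434, 1.8036, 0.0465, 1.0585, -1.584], 'position': [0.4932, -0.1826, 0.2486], 'ee_rot': [3.1223, -0.343, -0.0007], 'force': [-0.6541, 0.3932, -0.8068], 'ft_torque': [0.0253, 0.0756, 0.0137], 'width': 0.5487}
yaw -0.21882927518211054 z [-5.23622613e-04 -4.95658236e-04 -9.99999740e-01]
```

View pics/w1.png

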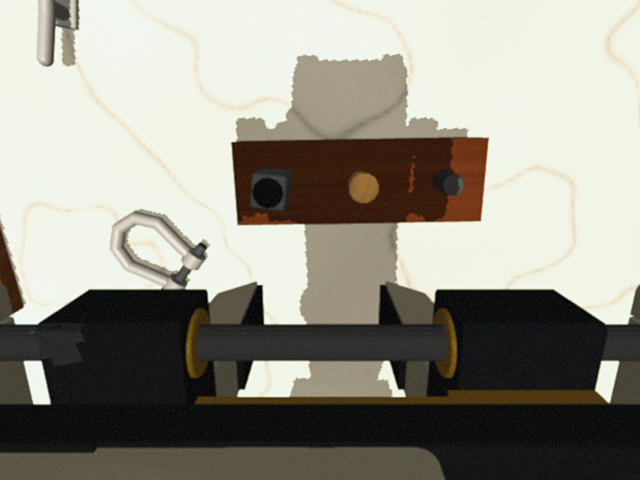

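```bash
python3 - <<'E'
from h import *
def cloud(f):
    v,u=np.mgrid[0:480,0:640]; d=f['d']; p=np.stack([(u-f['K'][0,2])/f['K'][0,0]*d,(v-f['K'][1,2])/f['K'][1,1]*d,d],-1)
    return (p-f['t'])@f['R']
for n in ['w1','top0','scene0']:
    f=load(n); P=cloud(f); ok=f['d']>0
    m=ok&(np.hypot(P[...,0]-.532,P[...,1]+.152)<.03)&(P[...,2]>.098)&(P[...,2]<.12)
    q=P[m]; print(n,len(q),'z',np.percentile(q[:,2],[5,50,95]).round(4),'c',q[:,:2].mean(0).round(4), cv2.minAreaRect((q[:,:2]*1000).astype(np.float32)))
    m=ok&(abs(P[...,0]-.52)<.09)&(abs(P[...,1]+.22)<.13)&(abs(P[...,2]-.055)<.006)
    q=P[m]; print(' block',len(q),cv2.minAreaRect((q[:,:2]*1000).astype(np.float32)),q[:,2].mean())
f=load('w1'); im=f['im'][:,:,::-1]
cv2.imwrite('pics/cw.png',cv2.resize(im[155:225,225:315],None,fx=8,fy=8,interpolation=cv2.INTER_CUBIC))
E
```

```text
w1 1292 z [0.1015 0.107  0.109 ] c [ 0.5336 -0.1536] ((532.8123779296875, -152.6800537109375), (26.137033462524414, 26.051450729370117), 71.66271209716797)
 block 18237 ((518.8958129882812, -221.39187622070312), (210.74066162109375, 70.54006958007812), 78.83231353759766) 0.0541711813983702
top0 188 z [0.1019 0.1079 0.1118] c [ 0.5322 -0.1522] ((532.8663330078125, -153.3916778564453), (26.34573745727539, 26.21921157836914), 70.63739013671875)
 block 3209 ((519.5032958984375, -222.42031860351562), (210.87600708007812, 71.02152252197266), 78.89287567138672) 0.05587006660802035
scene0 230 z [0.0993 0.1054 0.1095] c [ 0.536 -0.156] ((533.4857177734375, -154.1759490966797), (26.250802993774414, 26.570449829101562), 67.61843872070312)
 block 4024 ((518.919189453125, -221.71336364746094), (210.7324981689453, 74.22200775146484), 78.71975708007812) 0.054291483407349655
```

View pics/cw.png

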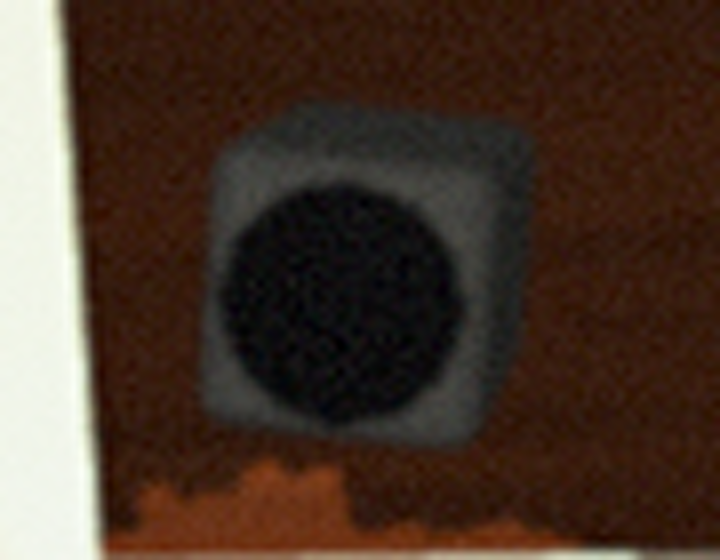

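Call:
step_arm:
  plan:
    - {"wx":0,"wy":0,"wz":-1,"tx":0,"ty":0,"tz":0,"hand":0.55}
    - {"wx":0,"wy":0,"wz":-1,"tx":0,"ty":0,"tz":0,"hand":0.55}
    - {"wx":0,"wy":0,"wz":-1,"tx":0,"ty":0,"tz":0,"hand":0.55}
    - {"wx":0,"wy":0,"wz":-1,"tx":0,"ty":0,"tz":0,"hand":0.55}
    - {"wx":0,"wy":0,"wz":-1,"tx":0,"ty":0,"tz":0,"hand":0.55}
    - {"wx":0,"wy":0,"wz":-1,"tx":0,"ty":0,"tz":0,"hand":0.55}
    - {"wx":0,"wy":0,"wz":-1,"tx":0,"ty":0,"tz":0,"hand":0.55}
    - {"wx":0,"wy":0,"wz":-1,"tx":0,"ty":0,"tz":0,"hand":0.55}
    - {"wx":0,"wy":0,"wz":-1,"tx":0,"ty":0,"tz":0,"hand":0.55}
    - {"wx":0,"wy":0,"wz":-1,"tx":0,"ty":0,"tz":0,"hand":0.55}

```text
clock: 2.75
position: [0.4933, -0.1824, 0.2486]
ee_rot: [2.864, 1.291, -0.001]
force: [-0.2, 0.0, 0.0]
width: 0.552
```

Call:
step_arm:
  plan:
    - {"wx":0,"wy":0,"wz":-1,"tx":0,"ty":0,"tz":0,"hand":0.55}
    - {"wx":0,"wy":0,"wz":-1,"tx":0,"ty":0,"tz":0,"hand":0.55}
    - {"wx":0,"wy":0,"wz":-1,"tx":0,"ty":0,"tz":0,"hand":0.55}
    - {"wx":0,"wy":0,"wz":-1,"tx":0,"ty":0,"tz":0,"hand":0.55}
    - {"wx":0,"wy":0,"wz":0,"tx":2.0,"ty":1.4,"tz":0,"hand":0.55}
    - {"wx":0,"wy":0,"wz":0,"tx":2.0,"ty":1.4,"tz":0,"hand":0.55}
    - {"wx":0,"wy":0,"wz":0,"tx":0,"ty":0,"tz":3.5,"hand":0.55}
    - {"wx":0,"wy":0,"wz":0,"tx":0,"ty":0,"tz":3.5,"hand":0.55}
    - {"wx":0,"wy":0,"wz":0,"tx":0,"ty":0,"tz":2.5,"hand":0.55}
    - {"wx":0,"wy":0,"wz":0,"tx":0,"ty":0,"tz":0,"hand":0.55}

```text
clock: 3.58
position: [0.5291, -0.1525, 0.1489]
ee_rot: [-2.533, -1.848, 0.01]
force: [-1.4, -1.3, 0.3]
width: 0.552
```

```bash
python3 - <<'E'
from h import *
snap('wrist','w2'); s,M=st()
d=np.array([.5330,-.1530,.083])-s['position']; print('tool delta cm',(M.T@d*100).round(2),'yaw err deg',71.5-np.degrees(np.arctan2(M[1,0],M[0,0])))
E
```

```text
{'clock': 3.6333, 'joints': [0.4758, 0.4578, -0.3986, 1.8383, 0.2215, 0.8948, -0.3367], 'position': [0.5307, -0.1526, 0.1516], 'ee_rot': [-2.535, -1.8491, 0.0061], 'force': [0.2971, -0.1959, 0.8861], 'ft_torque': [-0.0142, -0.0351, -0.0366], 'width': 0.5469}
yaw 1.2604150423290033 z [-5.41057422e-03  7.89432882e-04 -9.99985051e-01]
tool delta cm [0.04 0.27 6.86] yaw err deg -0.7164623602548943
```

View pics/w2.png

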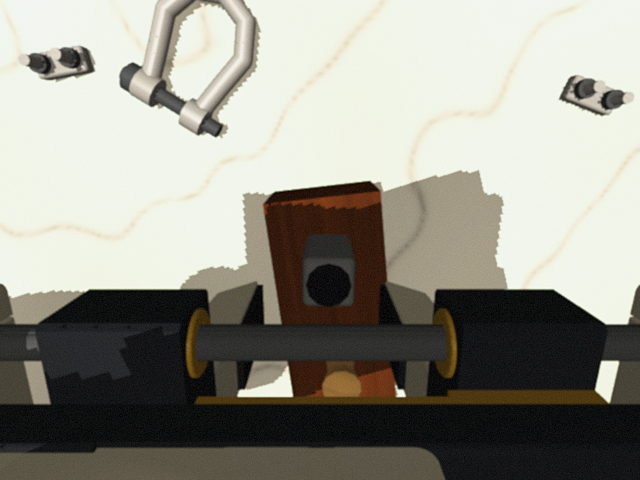

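Call:
step_arm:
  plan:
    - {"wx":0,"wy":0,"wz":0,"tx":0.05,"ty":0.05,"tz":1.5,"hand":0.55}
    - {"wx":0,"wy":0,"wz":0,"tx":0,"ty":0,"tz":1.5,"hand":0.55}
    - {"wx":0,"wy":0,"wz":0,"tx":0,"ty":0,"tz":1.5,"hand":0.55}
    - {"wx":0,"wy":0,"wz":0,"tx":0,"ty":0,"tz":1.5,"hand":0.55}
    - {"wx":0,"wy":0,"wz":0,"tx":0,"ty":0,"tz":0.95,"hand":0.55}
    - {"wx":0,"wy":0,"wz":0,"tx":0,"ty":0,"tz":0,"hand":0.55}
    - {"wx":0,"wy":0,"wz":0,"tx":0,"ty":0,"tz":0,"hand":0.55}
    - {"wx":0,"wy":0,"wz":0,"tx":0,"ty":0,"tz":0,"hand":0.55}
    - {"wx":0,"wy":0,"wz":0,"tx":0,"ty":0,"tz":0,"hand":0.55}
    - {"wx":0,"wy":0,"wz":0,"tx":0,"ty":0,"tz":0,"hand":0.55}

```text
clock: 4.47
position: [0.534, -0.1517, 0.0852]
ee_rot: [2.538, 1.85, 0.001]
force: [0.3, 0.0, 0.9]
width: 0.55
```

```bash
python3 - <<'E'
from h import *
s,M=st()
d=np.array([.5330,-.1530,.083])-s['position']; print('tool delta cm',(M.T@d*100).round(2),'yaw err deg',71.5-np.degrees(np.arctan2(M[1,0],M[0,0])))
snap('wrist','w3')
E
```

```text
{'clock': 4.4667, 'joints': [0.4461, 0.5438, -0.3677, 1.896, 0.2768, 0.7498, -0.3881], 'position': [0.534, -0.1517, 0.0852], 'ee_rot': [2.5378, 1.8498, 0.0014], 'force': [0.3107, 0.0412, 0.8986], 'ft_torque': [-0.0319, -0.0415, -0.0039], 'width': 0.5501}
yaw 1.2597519546870584 z [ 1.40619565e-03 -4.63841386e-04 -9.99998904e-01]
tool delta cm [-0.15 -0.05  0.22] yaw err deg -0.67847023692417
```

View pics/w3.png

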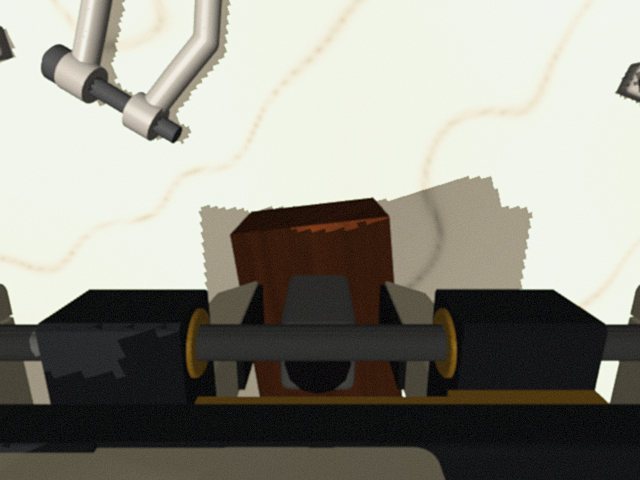

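The handle (about (318,330)) sits centred between the pads. I'll correct slightly and grip.

Call:
step_arm:
  plan:
    - {"wx":0,"wy":0,"wz":0.1,"tx":-0.15,"ty":-0.05,"tz":0.2,"hand":0.55}
    - {"wx":0,"wy":0,"wz":0,"tx":0,"ty":0,"tz":0,"hand":0.55}
    - {"wx":0,"wy":0,"wz":0,"tx":0,"ty":0,"tz":0,"hand":0.0}
    - {"wx":0,"wy":0,"wz":0,"tx":0,"ty":0,"tz":0,"hand":0.0}
    - {"wx":0,"wy":0,"wz":0,"tx":0,"ty":0,"tz":0,"hand":0.0}
    - {"wx":0,"wy":0,"wz":0,"tx":0,"ty":0,"tz":0,"hand":0.0}
    - {"wx":0,"wy":0,"wz":0,"tx":0,"ty":0,"tz":0,"hand":0.0}
    - {"wx":0,"wy":0,"wz":0,"tx":0,"ty":0,"tz":0,"hand":0.0}
    - {"wx":0,"wy":0,"wz":0,"tx":0,"ty":0,"tz":0,"hand":0.0}
    - {"wx":0,"wy":0,"wz":0,"tx":0,"ty":0,"tz":0,"hand":0.0}
  force: 45

```text
clock: 5.35
position: [0.5326, -0.1528, 0.0822]
ee_rot: [2.548, 1.837, 0.0]
force: [0.6, -0.1, 1.2]
width: 0.278
```

```bash
python3 - <<'E'
from h import *
s,M=st()
E
```

```text
{'clock': 5.35, 'joints': [0.4458, 0.5467, -0.3636, 1.8998, 0.2766, 0.7438, -0.396], 'position': [0.5326, -0.1528, 0.0822], 'ee_rot': [2.5483, 1.8373, 0.0001], 'force': [0.555, -0.1423, 1.2441], 'ft_torque': [0.0112, -0.1363, -0.032], 'width': 0.2777}
yaw 1.249330505052718 z [ 5.72441830e-05  1.34594200e-05 -9.99999998e-01]
```

Call:
step_arm:
  plan:
    - {"wx":0,"wy":0,"wz":0,"tx":0,"ty":0,"tz":-0.5,"hand":0}
    - {"wx":0,"wy":0,"wz":0,"tx":0,"ty":0,"tz":-1,"hand":0}
    - {"wx":0,"wy":0,"wz":0,"tx":0,"ty":0,"tz":-1.5,"hand":0}
    - {"wx":0,"wy":0,"wz":0,"tx":0,"ty":0,"tz":-1.5,"hand":0}
    - {"wx":0,"wy":0,"wz":0,"tx":0,"ty":0,"tz":-2,"hand":0}
    - {"wx":0,"wy":0,"wz":0,"tx":0,"ty":0,"tz":-2,"hand":0}
    - {"wx":0,"wy":0,"wz":0,"tx":0,"ty":0,"tz":-2,"hand":0}
    - {"wx":0,"wy":0,"wz":0,"tx":0,"ty":0,"tz":-1.5,"hand":0}
    - {"wx":0,"wy":0,"wz":0,"tx":0,"ty":0,"tz":0,"hand":0}
    - {"wx":0,"wy":0,"wz":0,"tx":0,"ty":0,"tz":0,"hand":0}

```text
clock: 6.18
position: [0.5329, -0.1529, 0.2033]
ee_rot: [2.547, 1.836, 0.002]
force: [-0.7, -0.3, -1.8]
width: 0.281
```

```bash
python3 - <<'E'
from h import *
s,M=st(); snap('scene','s4')
f=load('s4'); u,v=proj(f,s['position']-[0,0,.05]); print(u,v)
u,v=int(u),int(v)
cv2.imwrite('pics/s4c.png',cv2.resize(f['im'][v-50:v+50,u-50:u+50,::-1],None,fx=6,fy=6,interpolation=cv2.INTER_CUBIC))
E
```

```text
{'clock': 6.1833, 'joints': [0.4901, 0.3997, -0.4126, 1.7814, 0.1874, 0.9969, -0.3172], 'position': [0.5329, -0.1529, 0.2033], 'ee_rot': [2.5471, 1.836, 0.002], 'force': [-0.7488, -0.3044, -1.7662], 'ft_torque': [-0.0368, -0.0757, -0.0051], 'width': 0.2806}
yaw 1.2491173981877668 z [ 2.06180391e-03 -6.72148922e-04 -9.99997649e-01]
225.69754614674963 245.63457464151855
```

View pics/s4c.png

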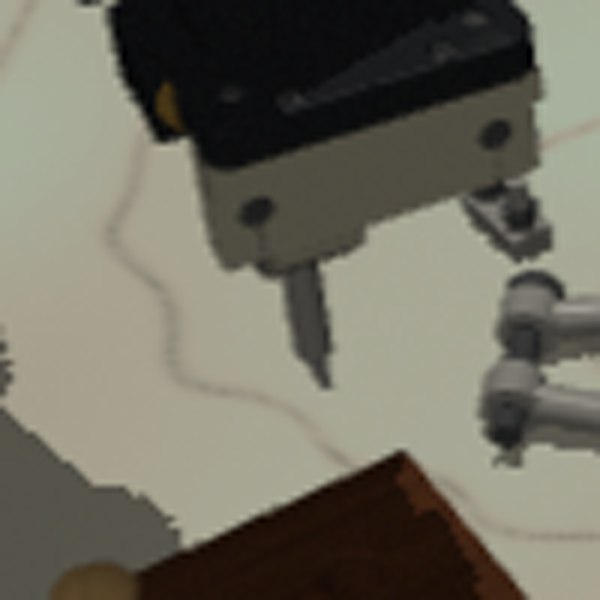

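The blade is edge-on in this view (tip at crop (325,385)), so its width runs along tool y. I'm carrying it toward the board.

Call:
step_arm:
  plan:
    - {"wx":0,"wy":0,"wz":0,"tx":1.5,"ty":-0.5,"tz":-0.5,"hand":0}
    - {"wx":0,"wy":0,"wz":0,"tx":3,"ty":-1,"tz":-0.5,"hand":0}
    - {"wx":0,"wy":0,"wz":0,"tx":3.5,"ty":-1.3,"tz":-0.5,"hand":0}
    - {"wx":0,"wy":0,"wz":0,"tx":3.5,"ty":-1.3,"tz":-0.5,"hand":0}
    - {"wx":0,"wy":0,"wz":0,"tx":3.5,"ty":-1.3,"tz":0,"hand":0}
    - {"wx":0,"wy":0,"wz":-0.6,"tx":3,"ty":-1,"tz":0,"hand":0}
    - {"wx":0,"wy":0,"wz":-0.9,"tx":1,"ty":0,"tz":0,"hand":0}
    - {"wx":0,"wy":0,"wz":-0.9,"tx":0,"ty":0,"tz":0,"hand":0}
    - {"wx":0,"wy":0,"wz":-0.9,"tx":0,"ty":0,"tz":0,"hand":0}
    - {"wx":0,"wy":0,"wz":-0.9,"tx":0,"ty":0,"tz":0,"hand":0}

```text
clock: 7.07
position: [0.5304, 0.0482, 0.2208]
ee_rot: [-2.078, -2.354, 0.003]
force: [-0.1, 0.2, -1.4]
width: 0.278
```

```bash
python3 - <<'E'
from h import *
snap('wrist','w5'); s,M=st(); f=load('w5'); print(proj(f,[.529,.196,.043]))
E
```

```text
{'clock': 7.1167, 'joints': [0.2492, 0.3776, -0.5792, 1.7972, 0.2359, 1.0388, -0.2885], 'position': [0.5304, 0.0478, 0.2208], 'ee_rot': [-2.0709, -2.3601, 0.0031], 'force': [-0.2688, 1.1049, -1.0083], 'ft_torque': [-0.0429, -0.1133, 0.0019], 'width': 0.2815}
yaw 1.7011416597057332 z [-2.55252069e-03 -3.70250103e-04 -9.99996674e-01]
[344.8081712  25.0945831]
```

View pics/w5.png

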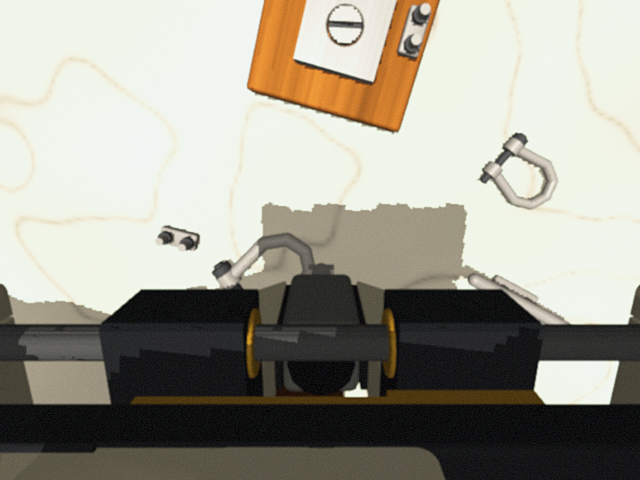

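The screw is at (345,25), which matches the prediction. I'll take a second view from closer.

Call:
step_arm:
  plan:
    - {"wx":0,"wy":0,"wz":0,"tx":2,"ty":0,"tz":0,"hand":0}
    - {"wx":0,"wy":0,"wz":0,"tx":3,"ty":0,"tz":0,"hand":0}
    - {"wx":0,"wy":0,"wz":0,"tx":2,"ty":0,"tz":0,"hand":0}
    - {"wx":0,"wy":0,"wz":0,"tx":0,"ty":0,"tz":0,"hand":0}
    - {"wx":0,"wy":0,"wz":0,"tx":0,"ty":0,"tz":0,"hand":0}
    - {"wx":0,"wy":0,"wz":0,"tx":0,"ty":0,"tz":0,"hand":0}
    - {"wx":0,"wy":0,"wz":0,"tx":0,"ty":0,"tz":0,"hand":0}
    - {"wx":0,"wy":0,"wz":0,"tx":0,"ty":0,"tz":0,"hand":0}
    - {"wx":0,"wy":0,"wz":0,"tx":0,"ty":0,"tz":0,"hand":0}
    - {"wx":0,"wy":0,"wz":0,"tx":0,"ty":0,"tz":0,"hand":0}

```text
clock: 7.95
position: [0.5231, 0.1168, 0.2222]
ee_rot: [2.088, 2.348, -0.0]
force: [0.8, 0.4, -1.3]
width: 0.279
```

```bash
python3 - <<'E'
from h import *
snap('wrist','w6'); s,M=st(); f=load('w6'); u,v=proj(f,[.529,.196,.043]); print(u,v)
u,v=int(u),int(v)
cv2.imwrite('pics/w6c.png',cv2.resize(f['im'][max(0,v-40):v+40,u-40:u+40,::-1],None,fx=8,fy=8,interpolation=cv2.INTER_CUBIC))
E
```

```text
{'clock': 8.0, 'joints': [0.1293, 0.3833, -0.5944, 1.7887, 0.2449, 1.0437, -0.4384], 'position': [0.5231, 0.1169, 0.2222], 'ee_rot': [2.0873, 2.3478, -0.0001], 'force': [0.1838, 0.0161, -1.7893], 'ft_torque': [-0.0646, -0.1437, -0.0145], 'width': 0.2847}
yaw 1.6881628656118957 z [ 2.52834789e-05 -1.20412082e-04 -9.99999992e-01]
340.32785667264653 125.09583079126958
```

View pics/w6.png

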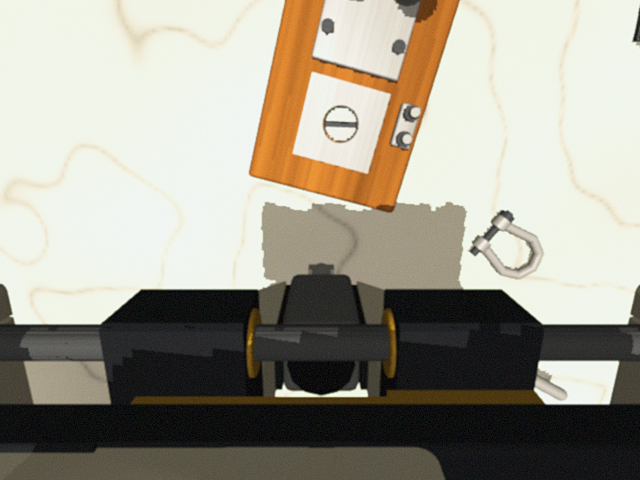

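View pics/w6c.png

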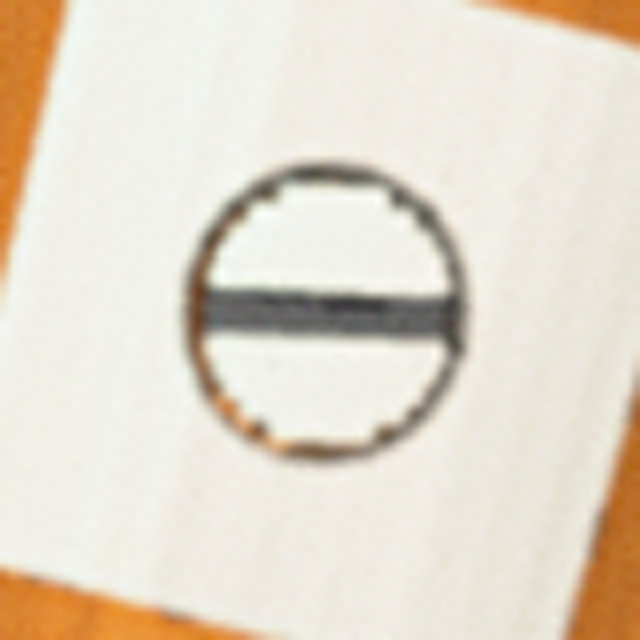

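```bash
python3 - <<'E'
from h import *
def screw(fn,guess):
    f=load(fn); g=cv2.cvtColor(f['im'],cv2.COLOR_RGB2GRAY); u,v=map(int,guess)
    v0=max(0,v-18);u0=u-18
    c=g[v0:v+19,u0:u+19]
    yy,xx=np.mgrid[0:c.shape[0],0:c.shape[1]]; 
    dark=(c<150)
    # ring: ellipse of dark pixels radius>12
    r=np.hypot(xx-18,yy-(v-v0))
    # slot: dark pixels within r<13
    rr=r<12.5
    w=np.where(rr,np.clip(200.-c,0,None),0)
    ctr=np.array([(xx*w).sum(),(yy*w).sum()])/w.sum()
    C=np.cov(np.vstack([xx[w>0],yy[w>0]]),aweights=w[w>0]); e,V=np.linalg.eigh(C); d=V[:,1]
    ring=(r>12.5)&(r<20)&dark
    el=cv2.fitEllipse(np.stack([xx[ring],yy[ring]],1).astype(np.float32))
    ctr=ctr+[u0,v0]; ec=np.array(el[0])+[u0,v0]
    a=atz(f,*(ctr-8*d),.043);b=atz(f,*(ctr+8*d),.043); dd=a-b
    print(fn,'slotc',ctr,'ell',ec,el[1],'slot yaw',np.arctan2(dd[1],dd[0]), atz(f,*ec,.043),atz(f,*ctr,.043))
    return f,ec
L=[screw('w6',(340,125)),screw('w5',(345,25)),screw('top0',(235,269)) if 0 else None]
L=[l for l in L if l]
# triangulate
A=[];B=[]
for f,(u,v) in L:
    P=f['K']@np.hstack([f['R'],f['t'].reshape(3,1)]); A.append(P)
X=cv2.triangulatePoints(A[0],A[1],np.array(L[0][1]).reshape(2,1),np.array(L[1][1]).reshape(2,1)); print('tri',(X[:3]/X[3]).ravel())
# board yaw, from depth: housing top z .040
for n in ['w6','w5','top0']:
    f=load(n); vv,uu=np.mgrid[0:480,0:640]; d=f['d']; p=np.stack([(uu-f['K'][0,2])/f['K'][0,0]*d,(vv-f['K'][1,2])/f['K'][1,1]*d,d],-1); P=(p-f['t'])@f['R']
    m=(d>0)&(abs(P[...,2]-.041)<.005)&(np.hypot(P[...,0]-.529,P[...,1]-.196)<.046)
    q=P[m]; print(n,cv2.minAreaRect((q[:,:2]*1000).astype(np.float32)),np.median(q[:,2]))
E
```

```text
w6 slotc [340.10079657 123.72893689] ell [340.18846321 123.72458839] (32.21546173095703, 35.74349594116211) slot yaw 0.07657350372142907 [0.52876213 0.19698707 0.043     ] [0.52869571 0.196976   0.043     ]
w5 slotc [345.09420543  23.79077766] ell [344.75859833  24.67477226] (33.85382080078125, 40.070716857910156) slot yaw 0.0762493617369579 [0.52892657 0.19626405 0.043     ] [0.52908543 0.19685873 0.043     ]
tri [0.5289533  0.19709774 0.03963149]
w6 ((536.25830078125, 195.62986755371094), (62.22589874267578, 77.17691040039062), 82.01596069335938) 0.03919362533653575
w5 ((535.8610229492188, 192.68692016601562), (56.69009780883789, 77.37887573242188), 81.91062927246094) 0.03924590735341368
top0 ((536.4588623046875, 195.2826690673828), (62.624691009521484, 76.57171630859375), 81.72319793701172) 0.04082394201706669
```

Call:
step_arm:
  plan:
    - {"wx":0,"wy":0,"wz":0.4,"tx":1,"ty":0.2,"tz":0,"hand":0}
    - {"wx":0,"wy":0,"wz":0,"tx":2,"ty":0.3,"tz":0.5,"hand":0}
    - {"wx":0,"wy":0,"wz":0,"tx":2,"ty":0.3,"tz":1.5,"hand":0}
    - {"wx":0,"wy":0,"wz":0,"tx":2,"ty":0.3,"tz":2,"hand":0}
    - {"wx":0,"wy":0,"wz":0,"tx":0.9,"ty":0.2,"tz":2,"hand":0}
    - {"wx":0,"wy":0,"wz":0,"tx":0,"ty":0,"tz":1.5,"hand":0}
    - {"wx":0,"wy":0,"wz":0,"tx":0,"ty":0,"tz":1.2,"hand":0}
    - {"wx":0,"wy":0,"wz":0,"tx":0,"ty":0,"tz":0,"hand":0}
    - {"wx":0,"wy":0,"wz":0,"tx":0,"ty":0,"tz":0,"hand":0}
    - {"wx":0,"wy":0,"wz":0,"tx":0,"ty":0,"tz":0,"hand":0}

```text
clock: 8.83
position: [0.5301, 0.1969, 0.1361]
ee_rot: [2.136, 2.303, 0.001]
force: [-0.3, 0.6, -0.6]
width: 0.283
```

```bash
cat >> h.py <<'E'
S=np.array([.5288,.1969,.043])
def rel():
    s,M=st(); d=S+[0,0,.0722]-s['position']; print('to face, tool cm',(M.T@d*100).round(2),'yaw err',.076+np.pi/2-np.arctan2(M[1,0],M[0,0]),'ft',s['force'].round(1),s['ft_torque'].round(3)); return s,M
E
python3 - <<'E'
from h import *
s,M=rel(); snap('scene','s7')
f=load('s7'); u,v=proj(f,S+[0,0,.01]); u,v=int(u),int(v)
tip=s['position']+M[:,2]*.0722
print('tip',proj(f,tip)-[u-40,v-40],'scr',proj(f,S)-[u-40,v-40])
cv2.imwrite('pics/s7c.png',cv2.resize(f['im'][v-40:v+40,u-40:u+40,::-1],None,fx=8,fy=8,interpolation=cv2.INTER_CUBIC))
E
```

```text
{'clock': 8.8333, 'joints': [-0.0569, 0.522, -0.5511, 1.8172, 0.3412, 0.8968, -0.6887], 'position': [0.5301, 0.1969, 0.1361], 'ee_rot': [2.1355, 2.3033, 0.0014], 'force': [-0.2842, 0.6136, -0.5972], 'ft_torque': [-0.0068, -0.148, 0.0044], 'width': 0.2834}
yaw 1.646337585081356 z [ 1.07110163e-03  2.32696891e-04 -9.99999399e-01]
to face, tool cm [ 0.01 -0.13  2.09] yaw err 0.00045874171354065574 ft [-0.3  0.6 -0.6] [-0.007 -0.148  0.004]
tip [41.3175622  36.38993492] scr [40.26694608 44.54398606]
```

View pics/s7c.png

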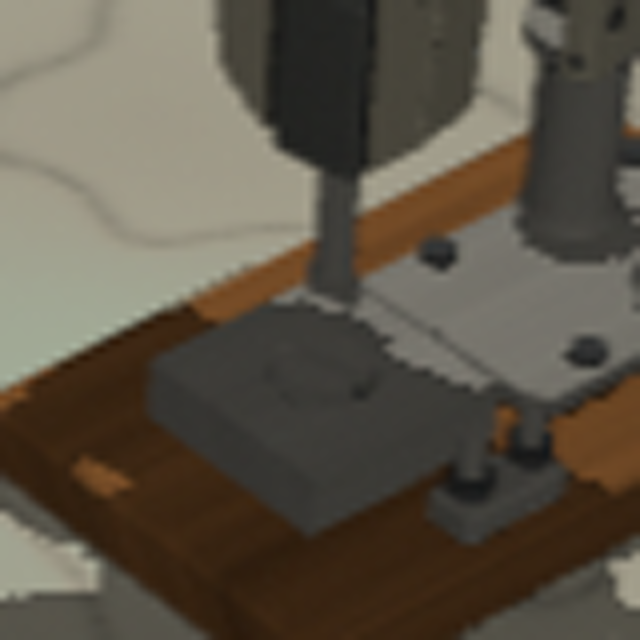

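Call:
step_arm:
  plan:
    - {"wx":0,"wy":0,"wz":0,"tx":0,"ty":-0.1,"tz":0.5,"hand":0}
    - {"wx":0,"wy":0,"wz":0,"tx":0,"ty":0,"tz":0.5,"hand":0}
    - {"wx":0,"wy":0,"wz":0,"tx":0,"ty":0,"tz":0.5,"hand":0}
    - {"wx":0,"wy":0,"wz":0,"tx":0,"ty":0,"tz":0.3,"hand":0}
    - {"wx":0,"wy":0,"wz":0,"tx":0,"ty":0,"tz":0,"hand":0}
    - {"wx":0,"wy":0,"wz":0,"tx":0,"ty":0,"tz":0,"hand":0}
    - {"wx":0,"wy":0,"wz":0,"tx":0,"ty":0,"tz":0,"hand":0}
    - {"wx":0,"wy":0,"wz":0,"tx":0,"ty":0,"tz":0,"hand":0}
    - {"wx":0,"wy":0,"wz":0,"tx":0,"ty":0,"tz":0,"hand":0}
    - {"wx":0,"wy":0,"wz":0,"tx":0,"ty":0,"tz":0,"hand":0}

```text
clock: 9.72
position: [0.5285, 0.1972, 0.1174]
ee_rot: [2.135, 2.305, 0.0]
force: [0.1, 0.7, -0.9]
width: 0.283
```

```bash
python3 - <<'E'
from h import *
s,M=rel(); snap('scene','s8')
f=load('s8'); u,v=proj(f,S+[0,0,.01]); u,v=int(u),int(v)
cv2.imwrite('pics/s8c.png',cv2.resize(f['im'][v-30:v+30,u-30:u+30,::-1],None,fx=10,fy=10,interpolation=cv2.INTER_CUBIC))
E
```

```text
{'clock': 9.7167, 'joints': [-0.0668, 0.5433, -0.5405, 1.8371, 0.359, 0.8592, -0.7052], 'position': [0.5285, 0.1972, 0.1174], 'ee_rot': [2.1349, 2.3045, 0.0003], 'force': [0.0525, 0.7411, -0.9008], 'ft_torque': [-0.0139, -0.068, -0.0125], 'width': 0.2825}
yaw 1.6471974250081853 z [ 2.60697333e-04  5.70171113e-05 -9.99999964e-01]
to face, tool cm [-0.03  0.02  0.22] yaw err -0.00040109821328870865 ft [ 0.1  0.7 -0.9] [-0.014 -0.068 -0.013]
```

View pics/s8c.png

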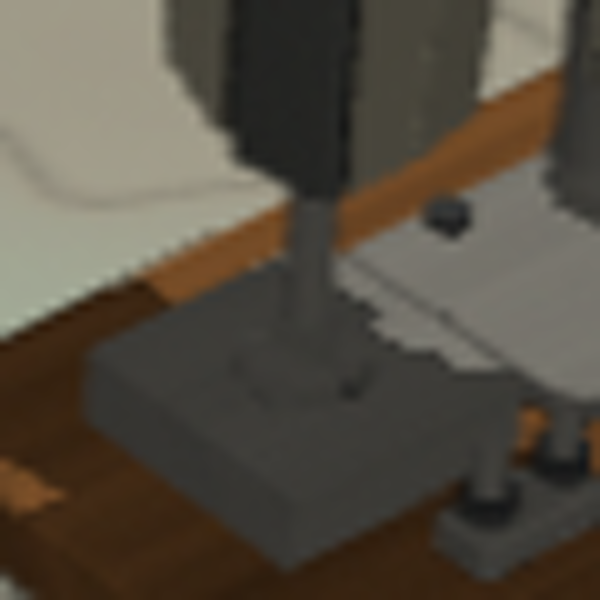

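The tip (about (305,350)) hangs over the middle of the screw (ring centre about (302,372)). I'll make light contact.

Call:
step_arm:
  plan:
    - {"wx":0,"wy":0,"wz":0,"tx":0,"ty":0,"tz":0.1,"hand":0}
    - {"wx":0,"wy":0,"wz":0,"tx":0,"ty":0,"tz":0.1,"hand":0}
    - {"wx":0,"wy":0,"wz":0,"tx":0,"ty":0,"tz":0.1,"hand":0}
    - {"wx":0,"wy":0,"wz":0,"tx":0,"ty":0,"tz":0,"hand":0}
    - {"wx":0,"wy":0,"wz":0,"tx":0,"ty":0,"tz":0,"hand":0}
    - {"wx":0,"wy":0,"wz":0,"tx":0,"ty":0,"tz":0,"hand":0}
    - {"wx":0,"wy":0,"wz":0,"tx":0,"ty":0,"tz":0,"hand":0}
    - {"wx":0,"wy":0,"wz":0,"tx":0,"ty":0,"tz":0,"hand":0}
    - {"wx":0,"wy":0,"wz":0,"tx":0,"ty":0,"tz":0,"hand":0}
    - {"wx":0,"wy":0,"wz":0,"tx":0,"ty":0,"tz":0,"hand":0}

```text
clock: 10.6
position: [0.5285, 0.1971, 0.1142]
ee_rot: [2.135, 2.305, -0.0]
force: [-0.0, 0.2, -0.7]
width: 0.282
```

```bash
python3 - <<'E'
from h import *
s,M=rel()
E
```

```text
{'clock': 10.6, 'joints': [-0.0684, 0.5472, -0.5385, 1.8398, 0.362, 0.8532, -0.7078], 'position': [0.5285, 0.1971, 0.1142], 'ee_rot': [2.135, 2.3046, -0.0], 'force': [-0.0305, 0.2159, -0.6653], 'ft_torque': [-0.0971, -0.0763, 0.0231], 'width': 0.2823}
yaw 1.647142477847332 z [ 8.29446333e-06 -2.24075162e-05 -1.00000000e+00]
to face, tool cm [-0.02  0.03 -0.1 ] yaw err -0.0003461510524354061 ft [-0.   0.2 -0.7] [-0.097 -0.076  0.023]
```

Call:
step_arm:
  plan:
    - {"wx":0,"wy":0,"wz":0,"tx":0,"ty":0,"tz":0.1,"hand":0}
    - {"wx":0,"wy":0,"wz":0,"tx":0,"ty":0,"tz":0.1,"hand":0}
    - {"wx":0,"wy":0,"wz":0,"tx":0,"ty":0,"tz":0,"hand":0}
    - {"wx":0,"wy":0,"wz":0,"tx":0,"ty":0,"tz":0,"hand":0}
    - {"wx":0,"wy":0,"wz":0,"tx":0,"ty":0,"tz":0,"hand":0}
    - {"wx":0,"wy":0,"wz":0,"tx":0,"ty":0,"tz":0,"hand":0}
    - {"wx":0,"wy":0,"wz":0,"tx":0,"ty":0,"tz":0,"hand":0}
    - {"wx":0,"wy":0,"wz":0,"tx":0,"ty":0,"tz":0,"hand":0}
    - {"wx":0,"wy":0,"wz":0,"tx":0,"ty":0,"tz":0,"hand":0}
    - {"wx":0,"wy":0,"wz":0,"tx":0,"ty":0,"tz":0,"hand":0}

```text
clock: 11.43
position: [0.5285, 0.1971, 0.1122]
ee_rot: [2.135, 2.305, -0.0]
force: [-0.5, 0.1, -1.5]
width: 0.285
```

```bash
python3 - <<'E'
from h import *
s,M=rel()
E
```

```text
{'clock': 11.4333, 'joints': [-0.0695, 0.5496, -0.5372, 1.8416, 0.3641, 0.8493, -0.7096], 'position': [0.5285, 0.1971, 0.1122], 'ee_rot': [2.1349, 2.3047, -0.0], 'force': [-0.4597, 0.0575, -1.5274], 'ft_torque': [0.0087, -0.0734, 0.0355], 'width': 0.2853}
yaw 1.6472417250767866 z [ 4.60390583e-05 -4.96921499e-05 -9.99999998e-01]
to face, tool cm [-0.02  0.03 -0.3 ] yaw err -0.00044539828188994157 ft [-0.5  0.1 -1.5] [ 0.009 -0.073  0.035]
```

Call:
step_arm:
  plan:
    - {"wx":0,"wy":0,"wz":0,"tx":0,"ty":0,"tz":0.1,"hand":0}
    - {"wx":0,"wy":0,"wz":0,"tx":0,"ty":0,"tz":0.1,"hand":0}
    - {"wx":0,"wy":0,"wz":0,"tx":0,"ty":0,"tz":0.1,"hand":0}
    - {"wx":0,"wy":0,"wz":0,"tx":0,"ty":0,"tz":0,"hand":0}
    - {"wx":0,"wy":0,"wz":0,"tx":0,"ty":0,"tz":0,"hand":0}
    - {"wx":0,"wy":0,"wz":0,"tx":0,"ty":0,"tz":0,"hand":0}
    - {"wx":0,"wy":0,"wz":0,"tx":0,"ty":0,"tz":0,"hand":0}
    - {"wx":0,"wy":0,"wz":0,"tx":0,"ty":0,"tz":0,"hand":0}
    - {"wx":0,"wy":0,"wz":0,"tx":0,"ty":0,"tz":0,"hand":0}
    - {"wx":0,"wy":0,"wz":0,"tx":0,"ty":0,"tz":0,"hand":0}

```text
clock: 12.27
position: [0.5285, 0.1972, 0.1093]
ee_rot: [2.135, 2.305, 0.0]
force: [-1.2, -0.5, 4.5]
width: 0.278
```

```bash
python3 - <<'E'
from h import *
s,M=rel(); snap('scene','s9')
f=load('s9'); u,v=proj(f,S+[0,0,.01]); u,v=int(u),int(v)
cv2.imwrite('pics/s9c.png',cv2.resize(f['im'][v-30:v+30,u-30:u+30,::-1],None,fx=10,fy=10,interpolation=cv2.INTER_CUBIC))
E
```

```text
{'clock': 12.2667, 'joints': [-0.0711, 0.5533, -0.5352, 1.8441, 0.3671, 0.8433, -0.7122], 'position': [0.5285, 0.1972, 0.1093], 'ee_rot': [2.1349, 2.3046, 0.0002], 'force': [-1.1961, -0.4621, 4.4583], 'ft_torque': [-0.1632, 0.0711, 0.0156], 'width': 0.2785}
yaw 1.6472017804203753 z [ 1.54618989e-04  4.80852711e-05 -9.99999987e-01]
to face, tool cm [-0.03  0.02 -0.59] yaw err -0.00040545362547872443 ft [-1.2 -0.5  4.5] [-0.163  0.071  0.016]
```

View pics/s9c.png

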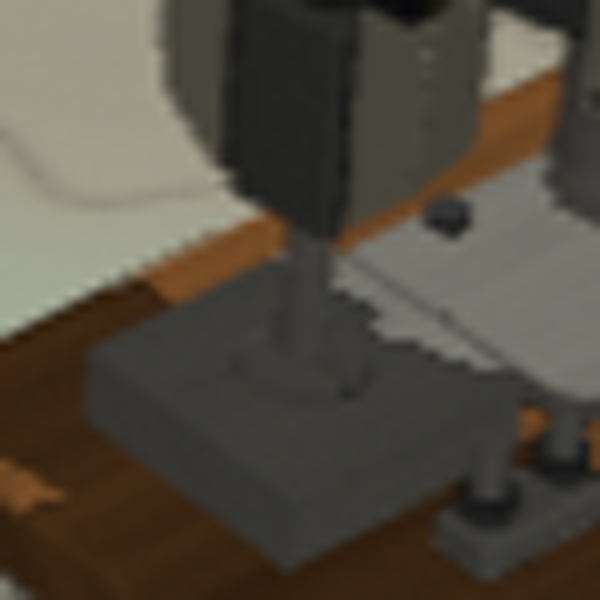

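The blade has dropped in: contact only came 5.9 mm below the face, at about 5.6 N. I'll press down now.

Call:
step_arm:
  plan:
    - {"wx":0,"wy":0,"wz":0,"tx":0,"ty":0,"tz":0.1,"hand":0}
    - {"wx":0,"wy":0,"wz":0,"tx":0,"ty":0,"tz":0.1,"hand":0}
    - {"wx":0,"wy":0,"wz":0,"tx":0,"ty":0,"tz":0.1,"hand":0}
    - {"wx":0,"wy":0,"wz":0,"tx":0,"ty":0,"tz":0.1,"hand":0}
    - {"wx":0,"wy":0,"wz":0,"tx":0,"ty":0,"tz":0.1,"hand":0}
    - {"wx":0,"wy":0,"wz":0,"tx":0,"ty":0,"tz":0.1,"hand":0}
    - {"wx":0,"wy":0,"wz":0,"tx":0,"ty":0,"tz":0,"hand":0}
    - {"wx":0,"wy":0,"wz":0,"tx":0,"ty":0,"tz":0,"hand":0}
    - {"wx":0,"wy":0,"wz":0,"tx":0,"ty":0,"tz":0,"hand":0}
    - {"wx":0,"wy":0,"wz":0,"tx":0,"ty":0,"tz":0,"hand":0}

```text
clock: 13.15
position: [0.5286, 0.1972, 0.1038]
ee_rot: [2.135, 2.304, 0.001]
force: [-2.4, -1.3, 11.7]
width: 0.279
```

```bash
python3 - <<'E'
from h import *
s,M=rel()
E
```

```text
{'clock': 13.15, 'joints': [-0.0744, 0.5601, -0.5314, 1.8488, 0.3731, 0.8323, -0.7175], 'position': [0.5286, 0.1972, 0.1038], 'ee_rot': [2.1347, 2.3043, 0.0005], 'force': [-2.3658, -1.2512, 11.6787], 'ft_torque': [-0.4552, 0.6817, 0.0184], 'width': 0.2793}
yaw 1.6471772234657915 z [ 6.01856940e-04 -9.27991633e-05 -9.99999815e-01]
to face, tool cm [-0.03  0.02 -1.14] yaw err -0.00038089667089491464 ft [-2.4 -1.3 11.7] [-0.455  0.682  0.018]
```

Call:
step_arm:
  plan:
    - {"wx":0,"wy":0,"wz":0,"tx":0,"ty":0,"tz":0.1,"hand":0}
    - {"wx":0,"wy":0,"wz":0,"tx":0,"ty":0,"tz":0.09,"hand":0}
    - {"wx":0,"wy":0,"wz":0,"tx":0,"ty":0,"tz":0,"hand":0}
    - {"wx":0,"wy":0,"wz":0,"tx":0,"ty":0,"tz":0,"hand":0}
    - {"wx":0,"wy":0,"wz":0,"tx":0,"ty":0,"tz":0,"hand":0}
    - {"wx":0,"wy":0,"wz":0.3,"tx":0,"ty":0,"tz":0,"hand":0}
    - {"wx":0,"wy":0,"wz":0.3,"tx":0,"ty":0,"tz":0,"hand":0}
    - {"wx":0,"wy":0,"wz":0.4,"tx":0,"ty":0,"tz":0,"hand":0}
    - {"wx":0,"wy":0,"wz":0.4,"tx":0,"ty":0,"tz":0,"hand":0}
    - {"wx":0,"wy":0,"wz":0,"tx":0,"ty":0,"tz":0,"hand":0}

```text
clock: 13.98
position: [0.529, 0.1974, 0.1023]
ee_rot: [2.3, 2.138, 0.002]
force: [-2.9, -1.7, 14.0]
width: 0.283
```

```bash
python3 - <<'E'
from h import *
s,M=rel()
E
```

```text
{'clock': 13.9833, 'joints': [-0.1016, 0.5539, -0.4917, 1.852, 0.3475, 0.8197, -0.8438], 'position': [0.529, 0.1974, 0.1023], 'ee_rot': [2.3002, 2.1385, 0.0021], 'force': [-2.8945, -1.6502, 13.9533], 'ft_torque': [-0.4067, 0.594, 0.0587], 'width': 0.283}
yaw 1.497953261072032 z [ 1.57889023e-03  2.56179253e-04 -9.99998721e-01]
to face, tool cm [-0.05 -0.02 -1.29] yaw err 0.14884306572286454 ft [-2.9 -1.7 14. ] [-0.407  0.594  0.059]
```

Call:
step_arm:
  plan:
    - {"wx":0,"wy":0,"wz":0.4,"tx":0,"ty":0,"tz":0.03,"hand":0}
    - {"wx":0,"wy":0,"wz":0.4,"tx":0,"ty":0,"tz":0,"hand":0}
    - {"wx":0,"wy":0,"wz":0.4,"tx":0,"ty":0,"tz":0,"hand":0}
    - {"wx":0,"wy":0,"wz":0.4,"tx":0,"ty":0,"tz":0,"hand":0}
    - {"wx":0,"wy":0,"wz":0.4,"tx":0,"ty":0,"tz":0,"hand":0}
    - {"wx":0,"wy":0,"wz":0.4,"tx":0,"ty":0,"tz":0,"hand":0}
    - {"wx":0,"wy":0,"wz":0,"tx":0,"ty":0,"tz":0,"hand":0}
    - {"wx":0,"wy":0,"wz":0,"tx":0,"ty":0,"tz":0,"hand":0}
    - {"wx":0,"wy":0,"wz":0,"tx":0,"ty":0,"tz":0,"hand":0}
    - {"wx":0,"wy":0,"wz":0,"tx":0,"ty":0,"tz":0,"hand":0}

```text
clock: 14.82
position: [0.529, 0.1973, 0.102]
ee_rot: [2.548, 1.837, 0.002]
force: [-2.3, -1.4, 14.7]
width: 0.284
```

```bash
python3 - <<'E'
from h import *
s,M=rel()
E
```

```text
{'clock': 14.8167, 'joints': [-0.1461, 0.542, -0.4272, 1.8562, 0.3016, 0.8058, -1.0513], 'position': [0.529, 0.1973, 0.102], 'ee_rot': [2.5477, 1.8369, 0.002], 'force': [-2.2834, -1.3859, 14.6596], 'ft_torque': [-0.5096, 0.5911, 0.015], 'width': 0.2842}
yaw 1.249345112232238 z [ 1.45187922e-03  1.83660803e-04 -9.99998929e-01]
to face, tool cm [-0.05 -0.   -1.32] yaw err 0.39745121456265853 ft [-2.3 -1.4 14.7] [-0.51   0.591  0.015]
```

Call:
step_arm:
  plan:
    - {"wx":0,"wy":0,"wz":0.5,"tx":0,"ty":0,"tz":0,"hand":0}
    - {"wx":0,"wy":0,"wz":0.5,"tx":0,"ty":0,"tz":0,"hand":0}
    - {"wx":0,"wy":0,"wz":0.5,"tx":0,"ty":0,"tz":0,"hand":0}
    - {"wx":0,"wy":0,"wz":0.5,"tx":0,"ty":0,"tz":0,"hand":0}
    - {"wx":0,"wy":0,"wz":0.5,"tx":0,"ty":0,"tz":0,"hand":0}
    - {"wx":0,"wy":0,"wz":0.5,"tx":0,"ty":0,"tz":0,"hand":0}
    - {"wx":0,"wy":0,"wz":0.5,"tx":0,"ty":0,"tz":0,"hand":0}
    - {"wx":0,"wy":0,"wz":0.5,"tx":0,"ty":0,"tz":0,"hand":0}
    - {"wx":0,"wy":0,"wz":0.5,"tx":0,"ty":0,"tz":0,"hand":0}
    - {"wx":0,"wy":0,"wz":0,"tx":0,"ty":0,"tz":0,"hand":0}

```text
clock: 15.65
position: [0.5288, 0.1973, 0.102]
ee_rot: [2.908, 1.187, 0.002]
force: [-2.7, -1.2, 14.8]
width: 0.28
```

```bash
python3 - <<'E'
from h import *
s,M=rel()
E
```

```text
{'clock': 15.65, 'joints': [-0.2333, 0.5231, -0.3034, 1.864, 0.2135, 0.7849, -1.4462], 'position': [0.5288, 0.1973, 0.102], 'ee_rot': [2.9084, 1.1867, 0.0017], 'force': [-2.7497, -1.2453, 14.7606], 'ft_torque': [-0.5114, 0.7968, 0.0494], 'width': 0.2802}
yaw 0.7748113435241791 z [ 1.15582861e-03  7.95610854e-05 -9.99999329e-01]
to face, tool cm [-0.03  0.03 -1.32] yaw err 0.8719849832707175 ft [-2.7 -1.2 14.8] [-0.511  0.797  0.049]
```

Call:
step_arm:
  plan:
    - {"wx":0,"wy":0,"wz":0.3,"tx":0,"ty":0,"tz":0,"hand":0}
    - {"wx":0,"wy":0,"wz":0.3,"tx":0,"ty":0,"tz":0,"hand":0}
    - {"wx":0,"wy":0,"wz":0.3,"tx":0,"ty":0,"tz":0,"hand":0}
    - {"wx":0,"wy":0,"wz":0.3,"tx":0,"ty":0,"tz":0,"hand":0}
    - {"wx":0,"wy":0,"wz":0.3,"tx":0,"ty":0,"tz":0,"hand":0}
    - {"wx":0,"wy":0,"wz":0.1,"tx":0,"ty":0,"tz":0,"hand":0}
    - {"wx":0,"wy":0,"wz":0.1,"tx":0,"ty":0,"tz":0,"hand":0}
    - {"wx":0,"wy":0,"wz":0.1,"tx":0,"ty":0,"tz":0,"hand":0}
    - {"wx":0,"wy":0,"wz":0,"tx":0,"ty":0,"tz":0,"hand":0}
    - {"wx":0,"wy":0,"wz":0,"tx":0,"ty":0,"tz":0,"hand":0}

```text
clock: 16.48
position: [0.5287, 0.1973, 0.1019]
ee_rot: [3.006, 0.913, 0.001]
force: [-3.0, -1.7, 14.6]
width: 0.28
```

```bash
python3 - <<'E'
from h import *
s,M=rel()
E
```

```text
{'clock': 16.4833, 'joints': [-0.2679, 0.5173, -0.2549, 1.8672, 0.179, 0.7783, -1.5998], 'position': [0.5287, 0.1973, 0.1019], 'ee_rot': [3.0059, 0.9129, 0.0014], 'force': [-3.0394, -1.7096, 14.6019], 'ft_torque': [-0.4725, 0.9154, 0.05], 'width': 0.2804}
yaw 0.5896824779487011 z [ 8.92942319e-04  1.34271553e-04 -9.99999592e-01]
to face, tool cm [-0.01  0.04 -1.33] yaw err 1.0571138488461955 ft [-3.  -1.7 14.6] [-0.472  0.915  0.05 ]
```

Call:
step_arm:
  plan:
    - {"wx":0,"wy":0,"wz":0.15,"tx":0,"ty":0,"tz":0,"hand":0}
    - {"wx":0,"wy":0,"wz":0.15,"tx":0,"ty":0,"tz":0,"hand":0}
    - {"wx":0,"wy":0,"wz":0.15,"tx":0,"ty":0,"tz":0,"hand":0}
    - {"wx":0,"wy":0,"wz":0.1,"tx":0,"ty":0,"tz":0,"hand":0}
    - {"wx":0,"wy":0,"wz":0,"tx":0,"ty":0,"tz":0,"hand":0}
    - {"wx":0,"wy":0,"wz":0,"tx":0,"ty":0,"tz":0,"hand":0}
    - {"wx":0,"wy":0,"wz":0,"tx":0,"ty":0,"tz":0,"hand":0}
    - {"wx":0,"wy":0,"wz":0,"tx":0,"ty":0,"tz":0,"hand":0}
    - {"wx":0,"wy":0,"wz":0,"tx":0,"ty":0,"tz":0,"hand":0}
    - {"wx":0,"wy":0,"wz":0,"tx":0,"ty":0,"tz":0,"hand":0}

```text
clock: 17.32
position: [0.5287, 0.1973, 0.1019]
ee_rot: [3.031, 0.826, 0.001]
force: [-3.9, -1.3, 14.1]
width: 0.281
```

```bash
python3 - <<'E'
from h import *
s,M=rel(); snap('scene','s10')
f=load('s10'); u,v=proj(f,S+[0,0,.03]); u,v=int(u),int(v)
cv2.imwrite('pics/s10c.png',cv2.resize(f['im'][v-40:v+40,u-40:u+40,::-1],None,fx=8,fy=8,interpolation=cv2.INTER_CUBIC))
E
```

```text
{'clock': 17.3167, 'joints': [-0.2787, 0.5157, -0.2399, 1.8681, 0.1683, 0.7764, -1.6475], 'position': [0.5287, 0.1973, 0.1019], 'ee_rot': [3.031, 0.8261, 0.0014], 'force': [-3.8572, -1.3112, 14.1112], 'ft_torque': [-0.4798, 0.9625, 0.0387], 'width': 0.2812}
yaw 0.5321675770291523 z [ 8.73774495e-04  1.81179102e-04 -9.99999602e-01]
to face, tool cm [-0.01  0.04 -1.33] yaw err 1.1146287497657443 ft [-3.9 -1.3 14.1] [-0.48   0.962  0.039]
```

View pics/s10c.png

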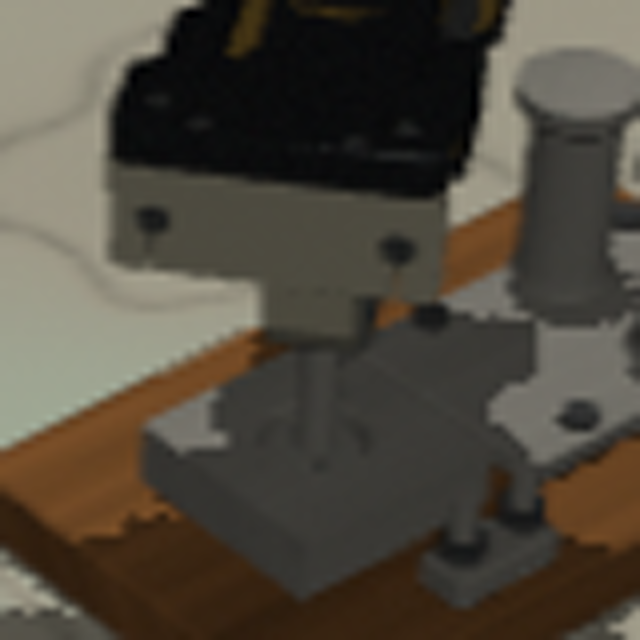

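Call:
step_arm:
  plan:
    - {"wx":0,"wy":0,"wz":0.1,"tx":0,"ty":0,"tz":0,"hand":0}
    - {"wx":0,"wy":0,"wz":0.1,"tx":0,"ty":0,"tz":0,"hand":0}
    - {"wx":0,"wy":0,"wz":0.1,"tx":0,"ty":0,"tz":0,"hand":0}
    - {"wx":0,"wy":0,"wz":0.1,"tx":0,"ty":0,"tz":0,"hand":0}
    - {"wx":0,"wy":0,"wz":0.1,"tx":0,"ty":0,"tz":0,"hand":0}
    - {"wx":0,"wy":0,"wz":0.1,"tx":0,"ty":0,"tz":0,"hand":0}
    - {"wx":0,"wy":0,"wz":0,"tx":0,"ty":0,"tz":0,"hand":0}
    - {"wx":0,"wy":0,"wz":0,"tx":0,"ty":0,"tz":0,"hand":0}
    - {"wx":0,"wy":0,"wz":0,"tx":0,"ty":0,"tz":0,"hand":0}
    - {"wx":0,"wy":0,"wz":0,"tx":0,"ty":0,"tz":0,"hand":0}

```text
clock: 18.2
position: [0.5287, 0.1973, 0.1019]
ee_rot: [3.055, 0.73, 0.001]
force: [-4.1, -1.9, 15.7]
width: 0.281
```

```bash
python3 - <<'E'
from h import *
s,M=rel()
E
```

```text
{'clock': 18.2, 'joints': [-0.2906, 0.514, -0.2233, 1.8693, 0.1567, 0.7743, -1.6996], 'position': [0.5287, 0.1973, 0.1019], 'ee_rot': [3.0555, 0.7305, 0.0013], 'force': [-4.0682, -1.9481, 15.6606], 'ft_torque': [-0.4567, 0.9555, 0.0418], 'width': 0.2806}
yaw 0.46933049289369383 z [ 8.35300813e-04  1.72711585e-04 -9.99999636e-01]
to face, tool cm [-0.01  0.04 -1.33] yaw err 1.1774658339012027 ft [-4.1 -1.9 15.7] [-0.457  0.955  0.042]
```

Call:
step_arm:
  plan:
    - {"wx":0,"wy":0,"wz":0.1,"tx":0,"ty":0,"tz":0,"hand":0}
    - {"wx":0,"wy":0,"wz":0.1,"tx":0,"ty":0,"tz":0,"hand":0}
    - {"wx":0,"wy":0,"wz":0,"tx":0,"ty":0,"tz":0,"hand":0}
    - {"wx":0,"wy":0,"wz":0,"tx":0,"ty":0,"tz":0,"hand":0}
    - {"wx":0,"wy":0,"wz":0,"tx":0,"ty":0,"tz":0,"hand":0}
    - {"wx":0,"wy":0,"wz":0,"tx":0,"ty":0,"tz":0,"hand":0}
    - {"wx":0,"wy":0,"wz":0,"tx":0,"ty":0,"tz":0,"hand":0}
    - {"wx":0,"wy":0,"wz":0,"tx":0,"ty":0,"tz":0,"hand":0}
    - {"wx":0,"wy":0,"wz":0,"tx":0,"ty":0,"tz":0,"hand":0}
    - {"wx":0,"wy":0,"wz":0,"tx":0,"ty":0,"tz":0,"hand":0}

```text
clock: 19.03
position: [0.5287, 0.1973, 0.1019]
ee_rot: [-3.063, -0.698, -0.001]
force: [-3.6, -0.8, 14.9]
width: 0.28
```

```bash
python3 - <<'E'
from h import *
s,M=rel()
E
```

```text
{'clock': 19.0333, 'joints': [-0.2945, 0.5135, -0.2178, 1.8696, 0.1528, 0.7737, -1.717], 'position': [0.5287, 0.1973, 0.1019], 'ee_rot': [-3.0629, -0.6984, -0.0013], 'force': [-3.5873, -0.8414, 14.9403], 'ft_torque': [-0.4526, 0.9717, 0.0312], 'width': 0.2797}
yaw 0.4483688325501379 z [ 7.97998470e-04  2.11968509e-04 -9.99999659e-01]
to face, tool cm [-0.01  0.04 -1.33] yaw err 1.1984274942447588 ft [-3.6 -0.8 14.9] [-0.453  0.972  0.031]
```

Call:
step_arm:
  plan:
    - {"wx":0,"wy":0,"wz":0,"tx":0,"ty":0,"tz":-0.1,"hand":0}
    - {"wx":0,"wy":0,"wz":0,"tx":0,"ty":0,"tz":-0.1,"hand":0}
    - {"wx":0,"wy":0,"wz":0,"tx":0,"ty":0,"tz":-0.1,"hand":0}
    - {"wx":0,"wy":0,"wz":0,"tx":0,"ty":0,"tz":-0.1,"hand":0}
    - {"wx":0,"wy":0,"wz":0,"tx":0,"ty":0,"tz":-0.1,"hand":0}
    - {"wx":0,"wy":0,"wz":0,"tx":0,"ty":0,"tz":-0.1,"hand":0}
    - {"wx":0,"wy":0,"wz":0,"tx":0,"ty":0,"tz":-0.1,"hand":0}
    - {"wx":0,"wy":0,"wz":0,"tx":0,"ty":0,"tz":0,"hand":0}
    - {"wx":0,"wy":0,"wz":0,"tx":0,"ty":0,"tz":0,"hand":0}
    - {"wx":0,"wy":0,"wz":0,"tx":0,"ty":0,"tz":0,"hand":0}

```text
clock: 19.87
position: [0.5284, 0.1971, 0.1077]
ee_rot: [-3.063, -0.698, 0.0]
force: [-0.8, 0.6, -1.2]
width: 0.28
```

```bash
python3 - <<'E'
from h import *
s,M=rel()
E
```

```text
{'clock': 19.8667, 'joints': [-0.2928, 0.5059, -0.2194, 1.8646, 0.1494, 0.7872, -1.7139], 'position': [0.5284, 0.1971, 0.1077], 'ee_rot': [-3.063, -0.6982, 0.0004], 'force': [-0.7792, 0.5729, -1.1787], 'ft_torque': [0.1689, -0.1278, 0.0365], 'width': 0.2804}
yaw 0.44823207417882277 z [-2.48781966e-04 -4.49411117e-05 -9.99999968e-01]
to face, tool cm [ 0.02  0.04 -0.75] yaw err 1.1985642526160738 ft [-0.8  0.6 -1.2] [ 0.169 -0.128  0.037]
```

The force dropped to zero with the blade 2.3 mm deeper than where contact first came, so the screw has latched. I'll lift and turn back.

Call:
step_arm:
  plan:
    - {"wx":0,"wy":0,"wz":0,"tx":0,"ty":0,"tz":-0.3,"hand":0}
    - {"wx":0,"wy":0,"wz":0,"tx":0,"ty":0,"tz":-1,"hand":0}
    - {"wx":0,"wy":0,"wz":0,"tx":0,"ty":0,"tz":-2,"hand":0}
    - {"wx":0,"wy":0,"wz":-0.9,"tx":0,"ty":0,"tz":-2.5,"hand":0}
    - {"wx":0,"wy":0,"wz":-0.9,"tx":0,"ty":0,"tz":-2.5,"hand":0}
    - {"wx":0,"wy":0,"wz":-0.9,"tx":0,"ty":0,"tz":-2.5,"hand":0}
    - {"wx":0,"wy":0,"wz":-0.9,"tx":0,"ty":0,"tz":-0.7,"hand":0}
    - {"wx":0,"wy":0,"wz":-0.9,"tx":0,"ty":0,"tz":0,"hand":0}
    - {"wx":0,"wy":0,"wz":-0.9,"tx":0,"ty":0,"tz":0,"hand":0}
    - {"wx":0,"wy":0,"wz":-0.9,"tx":0,"ty":0,"tz":0,"hand":0}

```text
clock: 20.7
position: [0.5283, 0.1968, 0.2241]
ee_rot: [2.668, 1.658, 0.0]
force: [-0.4, -0.2, -1.1]
width: 0.278
```

```bash
python3 - <<'E'
from h import *
s,M=st()
print('tool delta to y=.1 ',(M.T@(np.array([.528,.10,.222])-s['position'])*100).round(2), 'yaw to 1.2493 units',-(1.2493-np.arctan2(M[1,0],M[0,0]))*57.3/6)
E
```

```text
{'clock': 20.7, 'joints': [-0.1615, 0.3916, -0.3926, 1.7328, 0.1697, 1.0503, -1.0705], 'position': [0.5283, 0.1968, 0.2241], 'ee_rot': [2.6676, 1.6583, 0.0004], 'force': [-0.381, -0.1824, -1.0754], 'ft_torque': [-0.1073, -0.0967, 0.0068], 'width': 0.2778}
yaw 1.1123720722641244 z [ 5.20240568e-04 -3.14161037e-04 -9.99999815e-01]
tool delta to y=.1  [-8.7   4.26  0.21] yaw to 1.2493 units -1.3076617098776129
```

Call:
step_arm:
  plan:
    - {"wx":0,"wy":0,"wz":0,"tx":-1.7,"ty":0.8,"tz":0,"hand":0}
    - {"wx":0,"wy":0,"wz":0,"tx":-2.5,"ty":1.2,"tz":0,"hand":0}
    - {"wx":0,"wy":0,"wz":0,"tx":-2.5,"ty":1.2,"tz":0,"hand":0}
    - {"wx":0,"wy":0,"wz":0,"tx":-1.9,"ty":0.9,"tz":0,"hand":0}
    - {"wx":0,"wy":0,"wz":-0.5,"tx":0,"ty":0,"tz":0,"hand":0}
    - {"wx":0,"wy":0,"wz":-0.3,"tx":0,"ty":0,"tz":0,"hand":0}
    - {"wx":0,"wy":0,"wz":0,"tx":0,"ty":0,"tz":0,"hand":0}
    - {"wx":0,"wy":0,"wz":0,"tx":0,"ty":0,"tz":0,"hand":0}
    - {"wx":0,"wy":0,"wz":0,"tx":0,"ty":0,"tz":0,"hand":0}
    - {"wx":0,"wy":0,"wz":0,"tx":0,"ty":0,"tz":0,"hand":0}

```text
clock: 21.53
position: [0.5267, 0.1021, 0.2232]
ee_rot: [2.6, 1.763, -0.0]
force: [-0.2, 2.1, -2.3]
width: 0.28
```

```bash
python3 - <<'E'
from h import *
snap('wrist','w11'); s,M=st(); f=load('w11'); u,v=proj(f,S); print(u,v); u,v=int(u),int(v)
cv2.imwrite('pics/w11c.png',cv2.resize(f['im'][max(0,v-40):v+40,u-40:u+40,::-1],None,fx=8,fy=8,interpolation=cv2.INTER_CUBIC))
Dep=lambda f,n: [np.median([px2w(f,uu,vv)[2] for uu in range(int(a)-2,int(a)+3) for vv in range(int(b)-2,int(b)+3)]) for a,b in [proj(f,S+np.array(o)) for o in n]]
n=[(.006,-.006,0),(-.006,-.006,0),(.006,.007,0),(-.006,.007,0),(.022,0,-.003),(-.022,0,-.003),(0,-.022,-.003),(0,.022,-.003)]
for k in ['w6','w11','top0','scene0']: print(k,np.round(Dep(load(k),n),4))
print('tool delta',(M.T@(np.array([.5326,-.1528,.2022])-s['position'])*100).round(2), 'yaw units',-(1.2493-np.arctan2(M[1,0],M[0,0]))*57.3/6)
E
```

```text
{'clock': 21.5833, 'joints': [0.0084, 0.349, -0.3907, 1.7983, 0.1531, 1.024, -0.82], 'position': [0.5267, 0.1021, 0.2231], 'ee_rot': [2.6002, 1.763, -0.0001], 'force': [-0.0204, 0.1799, -1.4535], 'ft_torque': [-0.0282, -0.0332, 0.0034], 'width': 0.2826}
yaw 1.1916672761383782 z [-5.91906950e-05 -7.72238141e-05 -9.99999995e-01]
276.76511542480864 110.68542415787248
w6 [0.042  0.0417 0.0421 0.0425 0.0392 0.0391 0.039  0.0393]
w11 [0.0357 0.0397 0.0395 0.0337 0.0395 0.039  0.0392 0.0392]
top0 [0.0439 0.043  0.0429 0.0435 0.0415 0.041  0.0405 0.0404]
scene0 [0.0408 0.0417 0.041  0.04   0.039  0.039  0.0397 0.0384]
tool delta [-23.46   9.99   2.09] yaw units -0.5503925128784889
```

View pics/w11c.png

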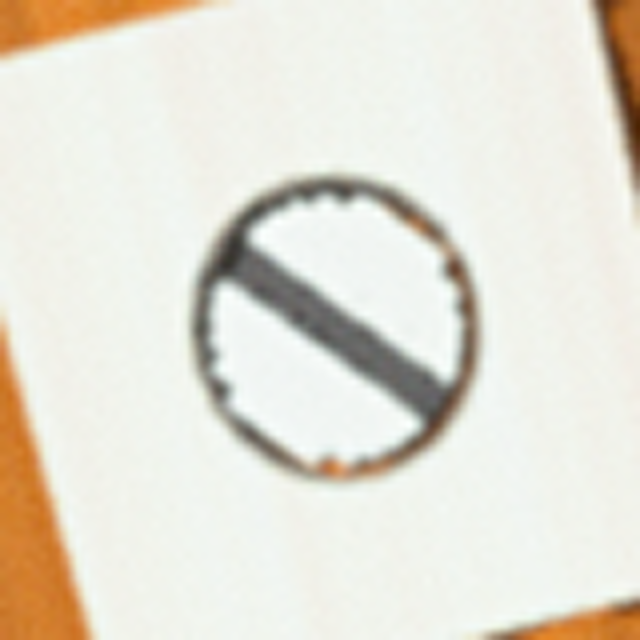

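The screw head now reads level with the housing (0.0396 against 0.0392 m) and the slot has turned to about -0.98 rad world, or -0.84 on the board, so it is at the stop and latched. I'll return the driver.

Call:
step_arm:
  plan:
    - {"wx":0,"wy":0,"wz":0,"tx":-1.5,"ty":0.6,"tz":0,"hand":0}
    - {"wx":0,"wy":0,"wz":0,"tx":-3,"ty":1.3,"tz":0,"hand":0}
    - {"wx":0,"wy":0,"wz":0,"tx":-3.5,"ty":1.5,"tz":0,"hand":0}
    - {"wx":0,"wy":0,"wz":0,"tx":-3.5,"ty":1.5,"tz":0.5,"hand":0}
    - {"wx":0,"wy":0,"wz":0,"tx":-3.5,"ty":1.5,"tz":0.5,"hand":0}
    - {"wx":0,"wy":0,"wz":0,"tx":-3.5,"ty":1.5,"tz":0.5,"hand":0}
    - {"wx":0,"wy":0,"wz":0,"tx":-3,"ty":1.3,"tz":0.5,"hand":0}
    - {"wx":0,"wy":0,"wz":0,"tx":-2,"ty":0.8,"tz":0,"hand":0}
    - {"wx":0,"wy":0,"wz":-0.55,"tx":0,"ty":0,"tz":0,"hand":0}
    - {"wx":0,"wy":0,"wz":0,"tx":0,"ty":0,"tz":0,"hand":0}

```text
clock: 22.42
position: [0.5324, -0.1552, 0.2027]
ee_rot: [-2.549, -1.836, 0.001]
force: [-0.2, 0.3, -1.5]
width: 0.28
```

Call:
step_arm:
  plan:
    - {"wx":0,"wy":0,"wz":0,"tx":0,"ty":0,"tz":0,"hand":0}
    - {"wx":0,"wy":0,"wz":0,"tx":0,"ty":0,"tz":0,"hand":0}
    - {"wx":0,"wy":0,"wz":0,"tx":0,"ty":0,"tz":0,"hand":0}
    - {"wx":0,"wy":0,"wz":0,"tx":0,"ty":0,"tz":0,"hand":0}
    - {"wx":0,"wy":0,"wz":0,"tx":0,"ty":0,"tz":0,"hand":0}
    - {"wx":0,"wy":0,"wz":0,"tx":0,"ty":0,"tz":0,"hand":0}
    - {"wx":0,"wy":0,"wz":0,"tx":0,"ty":0,"tz":0,"hand":0}
    - {"wx":0,"wy":0,"wz":0,"tx":0,"ty":0,"tz":0,"hand":0}
    - {"wx":0,"wy":0,"wz":0,"tx":0,"ty":0,"tz":0,"hand":0}
    - {"wx":0,"wy":0,"wz":0,"tx":0,"ty":0,"tz":0,"hand":0}

```text
clock: 23.25
position: [0.5327, -0.1535, 0.203]
ee_rot: [2.548, 1.837, -0.0]
force: [0.4, 0.2, -1.5]
width: 0.282
```

```bash
cat >> h.py <<'E'
def back():
    s,M=st(); print('tool delta',(M.T@(np.array([.5326,-.1528,.0822])-s['position'])*100).round(2), 'yaw units',-(1.2493-np.arctan2(M[1,0],M[0,0]))*57.3/6)
E
python3 - <<'E'
from h import *
back()
snap('scene','s12'); f=load('s12'); f4=load('s4')
cv2.imwrite('pics/s12c.png',np.hstack([cv2.resize(g['im'][195:295,175:275,::-1],None,fx=4,fy=4,interpolation=cv2.INTER_CUBIC) for g in (f4,f)]))
E
```

```text
{'clock': 23.25, 'joints': [0.4163, 0.3874, -0.3102, 1.7864, 0.1386, 0.989, -0.2704], 'position': [0.5327, -0.1535, 0.203], 'ee_rot': [2.5485, 1.837, -0.0001], 'force': [0.4304, 0.2188, -1.5174], 'ft_torque': [-0.0564, -0.0447, -0.0245], 'width': 0.2816}
yaw 1.2491134946298401 z [-4.70632527e-06 -8.54742362e-05 -9.99999996e-01]
tool delta [ 0.07 -0.03 12.08] yaw units -0.0017811262850276344
```

View pics/s12c.png

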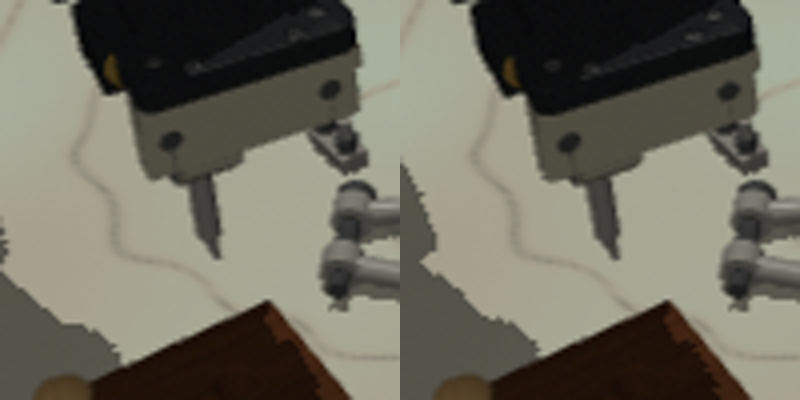

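The tip (about (218,258) in both crops) looks just as it did after lifting. I'll lower it into the hole.

Call:
step_arm:
  plan:
    - {"wx":0,"wy":0,"wz":0,"tx":0.07,"ty":-0.03,"tz":0,"hand":0}
    - {"wx":0,"wy":0,"wz":0,"tx":0,"ty":0,"tz":1.5,"hand":0}
    - {"wx":0,"wy":0,"wz":0,"tx":0,"ty":0,"tz":1.5,"hand":0}
    - {"wx":0,"wy":0,"wz":0,"tx":0,"ty":0,"tz":1.5,"hand":0}
    - {"wx":0,"wy":0,"wz":0,"tx":0,"ty":0,"tz":1.3,"hand":0}
    - {"wx":0,"wy":0,"wz":0,"tx":0,"ty":0,"tz":0.7,"hand":0}
    - {"wx":0,"wy":0,"wz":0,"tx":0,"ty":0,"tz":0.5,"hand":0}
    - {"wx":0,"wy":0,"wz":0,"tx":0,"ty":0,"tz":0.5,"hand":0}
    - {"wx":0,"wy":0,"wz":0,"tx":0,"ty":0,"tz":0.5,"hand":0}
    - {"wx":0,"wy":0,"wz":0,"tx":0,"ty":0,"tz":0,"hand":0}

```text
clock: 24.13
position: [0.5325, -0.1527, 0.1225]
ee_rot: [-2.548, -1.837, 0.001]
force: [0.1, -0.6, -1.2]
width: 0.285
```

```bash
python3 - <<'E'
from h import *
back()
E
```

```text
{'clock': 24.1333, 'joints': [0.3965, 0.4806, -0.2916, 1.8721, 0.1836, 0.8153, -0.3119], 'position': [0.5325, -0.1527, 0.1225], 'ee_rot': [-2.5481, -1.837, 0.0006], 'force': [0.0933, -0.5936, -1.234], 'ft_torque': [-0.0056, -0.0711, 0.0401], 'width': 0.2846}
yaw 1.2492536560318785 z [-5.23337780e-04  7.79714387e-05 -9.99999860e-01]
tool delta [-0.    0.02  4.03] yaw units -0.000442584895560627
```

Tip at 50 mm, just inside the hole, with no contact force. Continuing down.

Call:
step_arm:
  plan:
    - {"wx":0,"wy":0,"wz":0,"tx":0,"ty":0,"tz":0.5,"hand":0}
    - {"wx":0,"wy":0,"wz":0,"tx":0,"ty":0,"tz":0.8,"hand":0}
    - {"wx":0,"wy":0,"wz":0,"tx":0,"ty":0,"tz":0.8,"hand":0}
    - {"wx":0,"wy":0,"wz":0,"tx":0,"ty":0,"tz":0.8,"hand":0}
    - {"wx":0,"wy":0,"wz":0,"tx":0,"ty":0,"tz":0.6,"hand":0}
    - {"wx":0,"wy":0,"wz":0,"tx":0,"ty":0,"tz":0.3,"hand":0}
    - {"wx":0,"wy":0,"wz":0,"tx":0,"ty":0,"tz":0.15,"hand":0}
    - {"wx":0,"wy":0,"wz":0,"tx":0,"ty":0,"tz":0,"hand":0}
    - {"wx":0,"wy":0,"wz":0,"tx":0,"ty":0,"tz":0,"hand":0}
    - {"wx":0,"wy":0,"wz":0,"tx":0,"ty":0,"tz":0,"hand":0}

```text
clock: 24.97
position: [0.5329, -0.1528, 0.0839]
ee_rot: [2.548, 1.837, 0.001]
force: [0.1, 0.6, -1.2]
width: 0.283
```

```bash
python3 - <<'E'
from h import *
back()
E
```

```text
{'clock': 24.9667, 'joints': [0.3834, 0.5326, -0.2765, 1.9038, 0.209, 0.7322, -0.3342], 'position': [0.5329, -0.1528, 0.0839], 'ee_rot': [2.5479, 1.8369, 0.0006], 'force': [0.13, 0.5929, -1.1676], 'ft_torque': [-0.0406, -0.0794, 0.037], 'width': 0.2826}
yaw 1.2493045963621794 z [ 6.46356795e-04 -2.04877779e-04 -9.99999770e-01]
tool delta [-0.01 -0.03  0.17] yaw units 4.389525881240974e-05
```

Call:
step_arm:
  plan:
    - {"wx":0,"wy":0,"wz":0,"tx":0,"ty":-0.03,"tz":0.1,"hand":0}
    - {"wx":0,"wy":0,"wz":0,"tx":0,"ty":0,"tz":0.05,"hand":0}
    - {"wx":0,"wy":0,"wz":0,"tx":0,"ty":0,"tz":0,"hand":0}
    - {"wx":0,"wy":0,"wz":0,"tx":0,"ty":0,"tz":0,"hand":0}
    - {"wx":0,"wy":0,"wz":0,"tx":0,"ty":0,"tz":0,"hand":0}
    - {"wx":0,"wy":0,"wz":0,"tx":0,"ty":0,"tz":0,"hand":0.35}
    - {"wx":0,"wy":0,"wz":0,"tx":0,"ty":0,"tz":0,"hand":0.45}
    - {"wx":0,"wy":0,"wz":0,"tx":0,"ty":0,"tz":0,"hand":0.55}
    - {"wx":0,"wy":0,"wz":0,"tx":0,"ty":0,"tz":0,"hand":0.55}
    - {"wx":0,"wy":0,"wz":0,"tx":0,"ty":0,"tz":0,"hand":0.55}

```text
clock: 25.8
position: [0.5324, -0.1526, 0.082]
ee_rot: [2.548, 1.837, 0.0]
force: [0.5, 0.3, -0.5]
width: 0.538
```

```bash
python3 - <<'E'
from h import *
back(); snap('wrist','w13')
E
```

```text
{'clock': 25.8, 'joints': [0.3828, 0.5348, -0.2758, 1.9061, 0.2101, 0.7285, -0.3353], 'position': [0.5324, -0.1526, 0.082], 'ee_rot': [2.5483, 1.8372, 0.0], 'force': [0.5123, 0.3248, -0.5481], 'ft_torque': [-0.0382, -0.1351, 0.013], 'width': 0.5381}
yaw 1.249289666446761 z [ 2.13418237e-05 -2.60333290e-05 -9.99999999e-01]
tool delta [-0.01  0.03 -0.02] yaw units -9.868543343335424e-05
```

View pics/w13.png

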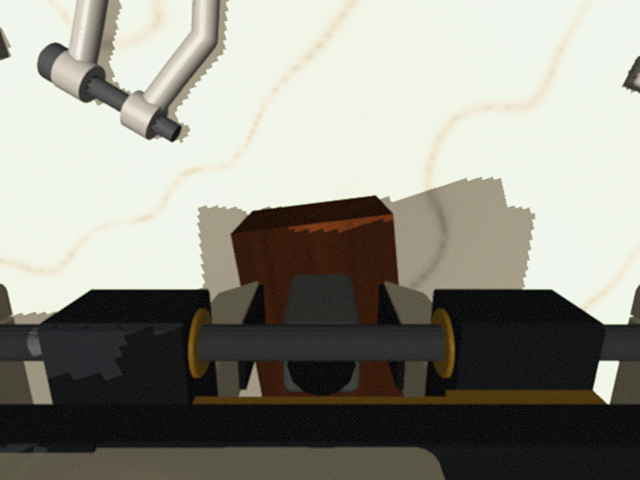

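The driver is free between the open fingers (about (320,330)), as it was before the grasp. I'll lift straight up and clear the view.

Call:
step_arm:
  plan:
    - {"wx":0,"wy":0,"wz":0,"tx":0,"ty":0,"tz":-0.5,"hand":0.55}
    - {"wx":0,"wy":0,"wz":0,"tx":0,"ty":0,"tz":-1,"hand":0.55}
    - {"wx":0,"wy":0,"wz":0,"tx":0,"ty":0,"tz":-1.5,"hand":0.55}
    - {"wx":0,"wy":0,"wz":0,"tx":0,"ty":0,"tz":-2,"hand":0.55}
    - {"wx":0,"wy":0,"wz":0,"tx":0,"ty":0,"tz":-3,"hand":0.55}
    - {"wx":0,"wy":0,"wz":0,"tx":0,"ty":0,"tz":-3,"hand":0.55}
    - {"wx":0,"wy":0,"wz":0,"tx":0,"ty":0,"tz":-3,"hand":0.55}
    - {"wx":0,"wy":0,"wz":0,"tx":-2,"ty":-2,"tz":-2,"hand":0.55}
    - {"wx":0,"wy":0,"wz":0,"tx":-2,"ty":-3,"tz":0,"hand":0.55}
    - {"wx":0,"wy":0,"wz":0,"tx":-1,"ty":-2,"tz":0,"hand":0.55}

```text
clock: 26.68
position: [0.4485, -0.1794, 0.2442]
ee_rot: [2.547, 1.834, 0.001]
force: [-0.5, -0.3, -0.5]
width: 0.549
```

Call:
step_arm:
  plan:
    - {"wx":0,"wy":0,"wz":0,"tx":0,"ty":-3,"tz":0,"hand":0.55}
    - {"wx":0,"wy":0,"wz":0,"tx":0,"ty":-3,"tz":0,"hand":0.55}
    - {"wx":0,"wy":0,"wz":0,"tx":0,"ty":-2,"tz":0,"hand":0.55}
    - {"wx":0,"wy":0,"wz":0,"tx":0,"ty":0,"tz":0,"hand":0.55}
    - {"wx":0,"wy":0,"wz":0,"tx":0,"ty":0,"tz":0,"hand":0.55}
    - {"wx":0,"wy":0,"wz":0,"tx":0,"ty":0,"tz":0,"hand":0.55}
    - {"wx":0,"wy":0,"wz":0,"tx":0,"ty":0,"tz":0,"hand":0.55}
    - {"wx":0,"wy":0,"wz":0,"tx":0,"ty":0,"tz":0,"hand":0.55}
    - {"wx":0,"wy":0,"wz":0,"tx":0,"ty":0,"tz":0,"hand":0.55}
    - {"wx":0,"wy":0,"wz":0,"tx":0,"ty":0,"tz":0,"hand":0.55}

```text
clock: 27.52
position: [0.3746, -0.1527, 0.2419]
ee_rot: [-2.548, -1.837, 0.0]
force: [-0.9, -0.1, -0.5]
width: 0.551
```

```bash
python3 - <<'E'
from h import *
snap('scene','s14'); snap('top','t14'); st()
for a,b in [('scene0','s14'),('top0','t14')]:
    f,g=load(a),load(b)
    for nm,X in [('driver',(.533,-.153,.109)),('spike',(.5195,-.2195,.097)),('punch',(.505,-.286,.083))]:
        u,v=map(int,proj(f,X)); p=f['im'][v-14:v+15,u-14:u+15].astype(int);q=g['im'][v-14:v+15,u-14:u+15].astype(int)
        print(a,nm,'mean diff',abs(p-q).mean().round(2),cv2.phaseCorrelate(p.mean(2),q.mean(2)))
    for X in [S]:
        n=[(.006,-.004,0),(-.003,-.008,0),(.003,.008,0),(-.006,.004,0),(.022,0,-.003),(-.022,0,-.003),(0,-.022,-.003),(0,.022,-.003)]
        print([np.round([px2w(h,*np.round(proj(h,S+np.array(o))))[2] for o in n],4) for h in (f,g)])
E
```

```text
{'clock': 27.6167, 'joints': [0.5624, 0.1039, -0.331, 2.057, 0.0403, 0.9871, -0.1106], 'position': [0.3744, -0.1527, 0.2419], 'ee_rot': [-2.548, -1.8371, 0.0002], 'force': [-0.1027, 0.0384, 0.6667], 'ft_torque': [-0.0314, -0.0864, -0.0193], 'width': 0.5475}
yaw 1.2493717927962984 z [-3.21844331e-04  2.06117072e-04 -9.99999927e-01]
scene0 driver mean diff 2.59 ((0.021730163705999672, -0.053925450497699146), 1.0007227841704365)
scene0 spike mean diff 38.02 ((0.1695717804458745, 0.23479919894729662), 0.675613965319283)
scene0 punch mean diff 6.85 ((0.004544686682189436, 0.04959013266360124), 0.7185018487268264)
[array([0.0421, 0.0417, 0.0416, 0.042 , 0.038 , 0.0381, 0.0407, 0.0382]), array([0.038 , 0.0389, 0.0379, 0.0378, 0.0386, 0.0389, 0.038 , 0.0382])]
top0 driver mean diff 6.24 ((0.033126610810384705, 0.08353695414625051), 0.9246224606712563)
top0 spike mean diff 7.11 ((0.056891568016624205, -0.03386714317373496), 1.0089813397758025)
top0 punch mean diff 6.27 ((0.027508800171455405, -0.17121092642484648), 0.9980654043259428)
[array([0.0446, 0.044 , 0.0431, 0.0447, 0.041 , 0.0458, 0.0421, 0.0426]), array([0.0406, 0.0407, 0.0412, 0.0403, 0.0384, 0.0393, 0.0397, 0.0381])]
```

View pics/s14.png

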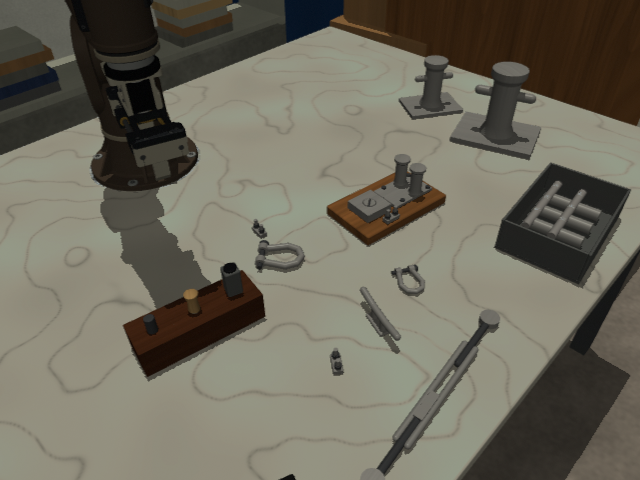

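View pics/t14.png

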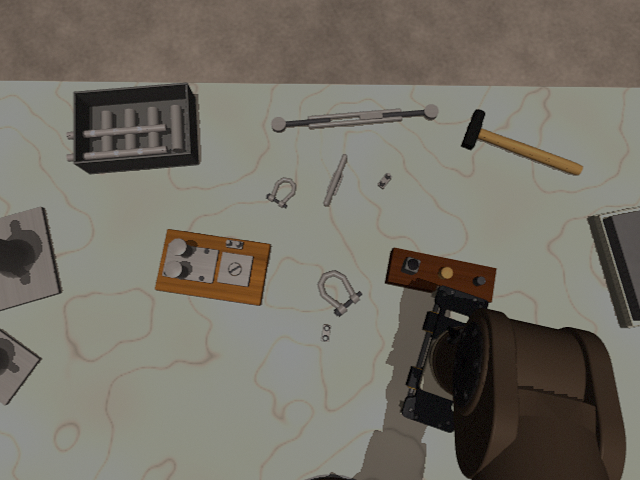

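Everything is in place. The driver shift is under 0.1 px in both views, the screw is level with the housing and the bystanders are unmoved, so I'm handing in.

```bash
python3 -c "
from cell import arm
print(arm.sign_off())"
```

```text
the job is handed in; nothing more can be done
None
```

The lock screw is latched flush with its housing and the driver is back upright in its own hole. I handed the job in at about 27.6 s; sign-off reports no verdict.

- **Seating and turning:** The blade dropped into the slot with no measurable contact on the head's face. It touched the slot bottom lightly, at about 5.6 N. I pushed the screw about 7 mm down at about 15 to 17 N and turned the blade about 1.2 rad clockwise. The wrist's measured moment about the vertical stayed at or below 0.06 N m each time I read it.
- **Screw:** The wrist camera read the head at 0.0396 m and the housing at 0.0392 m. The slot is at about -0.84 rad on the board, which is at the stop.
- **Driver and bystanders:** The driver's image shifted by less than 0.1 px between the start and end pictures, in both fixed views. The other hardware looks unmoved, and the gripper is open and clear of everything.

**Checks that disagreed:**
- I never felt a torque rise at the hard stop. That the screw reached it rests on the picture of the slot and on the blade's angle.
- The depth readings of the fixed cameras vary by 1 to 2 mm, so I took "flush" from the head and housing compared in the same picture.
- The scene-camera picture difference around the spike was large. I put this down to the arm and its shadow in the background, since the top view shows no shift there.

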